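# Pack up the cure clamp to gauge height and clamp the carrier

## Robot

A 6-joint arm with a two-finger parallel gripper is mounted at the origin on a cart in front of the work surface, level with it; the furniture and walls round the work are solid. World frame = base frame: x ahead of the robot, y to its left, z up, the work surface at z = 0. Lengths are in m, angles in rad, forces in N, time in s.
With the tool pointing down it reaches from about 0.35 to 0.775 m from the base axis. Payload 5.5 kg.
Tool frame: the origin (TCP) lies at the very end of the fingers, on their centre line; the grasp point (between the pads) lies ctrl.grasp_offset behind it (ctrl.grasp_offset is the distance from the TCP to the grasp point, in m); z points along the fingers, y is the line along which they close (so a half turn about z gives the same grasp; the last joint's range is limited). The gripper opens to 85 mm and grips with 20 to 120 N. Pads are 22 mm wide; open, the fingers measure 114 mm over their backs; the gripper's body (76 mm by 85 mm) begins 54 mm behind the grasp point. The pads swing forward as they close: fully open they stand 13 mm farther back than shut.
Start: joints at [1.093, 0.313, 0.046, 1.304, 0, 1.431], TCP at [0.191, 0.543, 0.231] pointing down, gripper open.
Joint ranges: [-2.76, 2.76], [-0.86, 1.69], [-1.03, 1.26], [-2.2, 2.34], [-1.47, 1.5], [-3.14, 3.14]. Speed limits (rad/s): [2.57, 2.57, 3.14, 3.14, 3.14, 3.14].

## Interface

Orientations are given as a rotation vector (axis times angle).
In Python, from workcell import sense, capture, job, ctrl gives the robot as it stands.
- The arm moves only by the tool jog_arm, never from a script. Its argument "rows" is a list of rows, each a list of 5 numbers: the opening, from -1 (shut) to 1 (fully open), then the shift along the tool's x, y, z in m, then the turn about the tool's z in rad. A call has 1 to 10 rows; each row is the pose to reach, as a shift and turn from the pose commanded when the call began, along the tool's axes at that moment; what a row does not reach only later rows make up. A row lasts 1/12 s, in which the tool goes at most 41.7 mm and 7.16 degrees, less where a joint would pass 70% of its speed; a pose out of reach is approached as far as the arm can. A call with a gripper value outside its range is refused whole. The fingers move at their own pace and stop on an object; "grip_force" is the grip in N (left out, the last holds). Time passes only in rows, so rows that repeat a pose let the fingers close. It gives the time, the measured TCP pose, the force, the opening and the grip force at its end, in the units of the state.
- sense(): the state, without advancing time (a new reading comes with each control period).
- capture(name): name is "scene" or "top" or "wrist"; returns a dict with "img" (420x560x3 uint8, blue, green, red), "mtx" (3x3 intrinsics, pixels), "R" (3x3) and "t" (3): a world point X has camera coordinates R X + t; the wrist camera has in their place "mount" (4x4, takes a point from camera to tool coordinates, whose origin is the TCP and whose axes are the flange's). Camera axes: x right, y down, z forward; pixel columns grow to the right and rows downward; lengths in m; the calibration is good to about 2 mm. The wrist camera is an equidistant fisheye: a pixel r from the principal point sees the ray r / f radians off the axis. A picture is of the moment at which its call begins: read the wrist's pose just before it. There is no depth.
- job.sign_off(): hands the job in; it is judged then, once.
The state is a dict: "clock": time; "joints": joint angles; "dq": joint speeds; "joint_efforts": joint torques, N m; "tcp_pos": TCP position; "tool_rot": TCP orientation; "ft_force": force on the tool from outside, world axes, zero at the start; "wrist_torque": the same for the moment, N m; "grip_width": opening from 0.0 (shut) to 1.0 (fully open); "grasp_force": force on a finger pad.
Only numpy, scipy, OpenCV 4.12 (cv2) and the standard library are available. Lean on these libraries where they do the work, as an engineer would, in place of code of your own. Each camera call takes 0.05 s, during which the arm holds its last target. There are 200 camera calls.

## Task

Get the freshly bonded carrier block into the cure clamp: swing the clamp frame open, then build up riser plates squarely in the nest until the top of the stack is flush with the brass-topped gauge cheeks at its two ends. Lay the carrier flat and square on the middle of the stack, its long side along the plates, and close the frame fully down so that its sprung pad presses on the carrier. Leave the plates you do not need on the bench clear of the clamp, and leave the other things on the bench alone.

Things in the scene. Friction and masses are not known exactly. Their poses are not given: they have to be found in the camera images.
- thick_0_c (a point): a thick riser plate: plain aluminium plate 80 x 50 x 18 mm with two dark screw holes on its long centre line; the point is its centre, half-way up; its x axis lies along the 80 mm, y along the 50 mm, z up. 0.19 kg. It starts flat on the bench; it is absent in some starts
- thick_1_c (a point): a thick riser plate: plain aluminium plate 80 x 50 x 18 mm with two dark screw holes on its long centre line; the point is its centre, half-way up; its x axis lies along the 80 mm, y along the 50 mm, z up. 0.19 kg. It starts flat on the bench; it is absent in some starts
- thin_0_c (a point): a thin riser plate: plain aluminium plate 80 x 50 x 9 mm with two dark screw holes on its long centre line; the point is its centre, half-way up; its x axis lies along the 80 mm, y along the 50 mm, z up. 0.095 kg. It starts flat on the bench; it is absent in some starts
- thin_1_c (a point): a thin riser plate: plain aluminium plate 80 x 50 x 9 mm with two dark screw holes on its long centre line; the point is its centre, half-way up; its x axis lies along the 80 mm, y along the 50 mm, z up. 0.095 kg. It starts flat on the bench; it is absent in some starts
- thin_2_c (a point): a thin riser plate: plain aluminium plate 80 x 50 x 9 mm with two dark screw holes on its long centre line; the point is its centre, half-way up; its x axis lies along the 80 mm, y along the 50 mm, z up. 0.095 kg. It starts flat on the bench; it is absent in some starts
- carrier_c (a point): the carrier: machined block 40 x 64 x 16 mm (two locating pins near one long side stand up to 5 mm above its top face, which has a shallow pocket in the middle); the point is its centre, half-way up the 16 mm; its y axis lies along the 64 mm, x along the 40 mm, z up. 0.14 kg
- nest (a point): centre of the nest floor of the fixed cure clamp; the floor is the top of its base (160 x 106 x 10 mm), 10 mm above the bench. x points to the hinge at the back, z up; plates lie with their 80 mm along x. The base ends 62 mm in front of this point and 98 mm behind it. Lugs 6 mm high beside the long sides at x = +/-30 mm (8 mm long) give the lowest plate 3 mm play; between them is room for fingers
- gauge_mark (a point): the height gauge: middle of the brass top of the front cheek, 45 mm above the nest floor. The two equal cheeks, 6 mm thick and 36 mm wide, stand at x = +/-46 mm from the nest centre (3 mm play at each end of a plate); the stack must end flush with their tops. The plates present always allow 18 + 18 + 9 or 18 + 9 + 9 + 9 mm
- clamp_handle (a point): middle of the clamp frame's handle: a round steel bar, 12 mm thick, parallel to the nest's y, free for 60 mm between the frame's side rails (8 x 11 mm); a cross-piece with the sprung pad joins the rails 72 mm nearer the hinge. It moves at 152 mm about the hinge; with the frame closed it is 72 mm in front of the nest centre and 84 mm above the bench
- clamp_hinge (a point): the middle of the clamp frame's hinge axis, which is parallel to the nest's y axis, 80 mm behind the nest centre and 84 mm above the bench
- clamp (a joint): angle of the clamp frame, rad: 0 = fully closed (level, on its stop), grows as the handle swings up and back, 1.9 at its end. The hinge is stiff (0.35 N m of friction): the frame stays where it is left. It starts nearly closed; beyond 1.6 the space over the nest is free
- pad (a joint): how far the sprung pad is pushed into the frame, m: 0 = relaxed, at most 0.008, spring 700 N/m. The rubber-faced pad, 14 mm along the nest's x and 34 mm along its y, hangs 17 mm below the frame over the nest centre; with the frame closed its relaxed underside is 57 mm above the nest floor, so a right stack with the carrier pushes it in by 4 mm
- epoxy_vial: small white-capped vial, 27 mm across, 50 mm high; not part of the job, to be left alone; origin at the centre of its underside
- tweezers: flat tweezers lying on the bench, 116 mm long; not part of the job, to be left alone; origin at the centre of its underside
- gel_box: flat hinged box 58 x 56 x 13 mm; not part of the job, to be left alone; origin at the centre of its underside
- tape_roll: roll of tape lying flat, 73 mm across, 19 mm high; not part of the job, to be left alone; origin at the centre of its underside
Things that resemble listed ones, but are neither listed nor needed, are in the scene too. What is shaped like the part that bears carrier_c but purple is not meant.

How it is judged:
On the way, in this order (a step that is already met when the one before it is completed fails the run):
1. the riser stack in the nest is flush with the gauge cheeks, the fingers off it ((((horizontal distance between thick_0_c and nest below 0.008 m and angle between the x axis of thick_0_c and the x axis of nest, either way round below 0.12 rad and z of thick_0_c in the frame of nest below 0.045 m) and z of thick_0_c in the frame of nest between 0.033 and 0.039 m) or ((horizontal distance between thick_1_c and nest below 0.008 m and angle between the x axis of thick_1_c and the x axis of nest, either way round below 0.12 rad and z of thick_1_c in the frame of nest below 0.045 m) and z of thick_1_c in the frame of nest between 0.033 and 0.039 m) or ((horizontal distance between thin_0_c and nest below 0.008 m and angle between the x axis of thin_0_c and the x axis of nest, either way round below 0.12 rad and z of thin_0_c in the frame of nest below 0.045 m) and z of thin_0_c in the frame of nest between 0.0375 and 0.0435 m) or ((horizontal distance between thin_1_c and nest below 0.008 m and angle between the x axis of thin_1_c and the x axis of nest, either way round below 0.12 rad and z of thin_1_c in the frame of nest below 0.045 m) and z of thin_1_c in the frame of nest between 0.0375 and 0.0435 m) or ((horizontal distance between thin_2_c and nest below 0.008 m and angle between the x axis of thin_2_c and the x axis of nest, either way round below 0.12 rad and z of thin_2_c in the frame of nest below 0.045 m) and z of thin_2_c in the frame of nest between 0.0375 and 0.0435 m)) and ((horizontal distance between thick_0_c and nest below 0.008 m and angle between the x axis of thick_0_c and the x axis of nest, either way round below 0.12 rad and z of thick_0_c in the frame of nest below 0.045 m) or (horizontal distance between thick_0_c and nest above 0.075 m and height (world z) of thick_0_c below 0.03 m)) and ((horizontal distance between thick_1_c and nest below 0.008 m and angle between the x axis of thick_1_c and the x axis of nest, either way round below 0.12 rad and z of thick_1_c in the frame of nest below 0.045 m) or (horizontal distance between thick_1_c and nest above 0.075 m and height (world z) of thick_1_c below 0.03 m)) and ((horizontal distance between thin_0_c and nest below 0.008 m and angle between the x axis of thin_0_c and the x axis of nest, either way round below 0.12 rad and z of thin_0_c in the frame of nest below 0.045 m) or (horizontal distance between thin_0_c and nest above 0.075 m and height (world z) of thin_0_c below 0.03 m)) and ((horizontal distance between thin_1_c and nest below 0.008 m and angle between the x axis of thin_1_c and the x axis of nest, either way round below 0.12 rad and z of thin_1_c in the frame of nest below 0.045 m) or (horizontal distance between thin_1_c and nest above 0.075 m and height (world z) of thin_1_c below 0.03 m)) and ((horizontal distance between thin_2_c and nest below 0.008 m and angle between the x axis of thin_2_c and the x axis of nest, either way round below 0.12 rad and z of thin_2_c in the frame of nest below 0.045 m) or (horizontal distance between thin_2_c and nest above 0.075 m and height (world z) of thin_2_c below 0.03 m)) and contact force between the fingers and anything else below 0.5 N), for 0.3 s.
2. the carrier lies square on the stack (horizontal distance between carrier_c and nest below 0.01 m and z of carrier_c in the frame of nest between 0.05 and 0.056 m and angle between the y axis of carrier_c and the x axis of nest, either way round below 0.14 rad and angle between carrier_c's own z axis and vertical below 0.06 rad), for 0.2 s.
3. the clamp frame is fully closed with its pad pressed on the carrier (all of step 2 and value of joint clamp below 0.04 rad and value of joint pad above 0.0015 m), for 0.2 s.
At the end, for the whole second after the job is handed in: Stack flush with the cheeks to 3 mm, its plates within 8 mm of the nest centre, square to 0.12 rad; other plates on the bench over 75 mm away; carrier flat on the stack, centred to 10 mm, square to 0.14 rad; frame below 0.04 rad, pad pushed in over 1.5 mm; at rest (all of step 3 and (((horizontal distance between thick_0_c and nest below 0.008 m and angle between the x axis of thick_0_c and the x axis of nest, either way round below 0.12 rad and z of thick_0_c in the frame of nest below 0.045 m) and z of thick_0_c in the frame of nest between 0.033 and 0.039 m) or ((horizontal distance between thick_1_c and nest below 0.008 m and angle between the x axis of thick_1_c and the x axis of nest, either way round below 0.12 rad and z of thick_1_c in the frame of nest below 0.045 m) and z of thick_1_c in the frame of nest between 0.033 and 0.039 m) or ((horizontal distance between thin_0_c and nest below 0.008 m and angle between the x axis of thin_0_c and the x axis of nest, either way round below 0.12 rad and z of thin_0_c in the frame of nest below 0.045 m) and z of thin_0_c in the frame of nest between 0.0375 and 0.0435 m) or ((horizontal distance between thin_1_c and nest below 0.008 m and angle between the x axis of thin_1_c and the x axis of nest, either way round below 0.12 rad and z of thin_1_c in the frame of nest below 0.045 m) and z of thin_1_c in the frame of nest between 0.0375 and 0.0435 m) or ((horizontal distance between thin_2_c and nest below 0.008 m and angle between the x axis of thin_2_c and the x axis of nest, either way round below 0.12 rad and z of thin_2_c in the frame of nest below 0.045 m) and z of thin_2_c in the frame of nest between 0.0375 and 0.0435 m)) and ((horizontal distance between thick_0_c and nest below 0.008 m and angle between the x axis of thick_0_c and the x axis of nest, either way round below 0.12 rad and z of thick_0_c in the frame of nest below 0.045 m) or (horizontal distance between thick_0_c and nest above 0.075 m and height (world z) of thick_0_c below 0.03 m)) and ((horizontal distance between thick_1_c and nest below 0.008 m and angle between the x axis of thick_1_c and the x axis of nest, either way round below 0.12 rad and z of thick_1_c in the frame of nest below 0.045 m) or (horizontal distance between thick_1_c and nest above 0.075 m and height (world z) of thick_1_c below 0.03 m)) and ((horizontal distance between thin_0_c and nest below 0.008 m and angle between the x axis of thin_0_c and the x axis of nest, either way round below 0.12 rad and z of thin_0_c in the frame of nest below 0.045 m) or (horizontal distance between thin_0_c and nest above 0.075 m and height (world z) of thin_0_c below 0.03 m)) and ((horizontal distance between thin_1_c and nest below 0.008 m and angle between the x axis of thin_1_c and the x axis of nest, either way round below 0.12 rad and z of thin_1_c in the frame of nest below 0.045 m) or (horizontal distance between thin_1_c and nest above 0.075 m and height (world z) of thin_1_c below 0.03 m)) and ((horizontal distance between thin_2_c and nest below 0.008 m and angle between the x axis of thin_2_c and the x axis of nest, either way round below 0.12 rad and z of thin_2_c in the frame of nest below 0.045 m) or (horizontal distance between thin_2_c and nest above 0.075 m and height (world z) of thin_2_c below 0.03 m)) and linear speed of carrier below 0.02 m/s); the robot touches nothing.
It fails at once if one of the other things on the bench is pushed more than 6 cm or knocked over (distance of any of epoxy_vial, tweezers, gel_box, tape_roll from where it was at the start of the episode above 0.06 m or angle between any of epoxy_vial, tweezers, gel_box, tape_roll's own z axis and vertical above 0.6 rad).
Of thick_0, thick_1, thin_0, thin_1, thin_2 only 4 to 5 are there at a start; the rules pass over those that are not, and their reading is None.
At some moment in a run one of thick_0, thick_1, thin_0, thin_1, thin_2, carrier may be knocked a few centimetres aside while the robot is not near it.
Once in a run the grip may slacken for a moment while it holds something.
It also fails if it takes over 210 s, if anything falls off the work surface, if the arm or the gripper's body presses on something with over 40 N, if the wrist force passes 120 N, or if a joint passes its speed limit or range.

## Working session

There is one attempt and no reset: what is moved stays moved. The work goes in short steps, Python scripts to look and compute and a tool call to move; the robot and the scene stay as the last step left them, time stands still between calls to the robot, and variables do not carry over. Pictures are saved under pics/ and viewed, at most 14 in all, crops included, and the job is handed in when it is done.

Besides the shell and the picture viewer there is one more tool, called after "Emit:" as name(argument=value, ...) on one line, values as JSON. jog_arm: Moves the arm, as the interface text tells. Its arguments: {"type":"object","properties":{"rows":{"type":"array","items":{"type":"array","items":{"type":"number"}}},"grip_force":{"type":"number"}},"required":["rows"]}

```bash
ls; mkdir -p pics
python3 - <<'E'
from workcell import sense,capture,job,ctrl
import cv2
print(sense()); print(ctrl.grasp_offset)
for n in("scene","top"):
    c=capture(n); cv2.imwrite(f"pics/{n}0.png",c["img"]); print(n,c["mtx"].tolist(),c["R"].tolist(),c["t"])
c=capture("wrist");print(c["mtx"],c["mount"]);cv2.imwrite("pics/w0.png",c["img"])
E
```

```text
pics
{'clock': 0.0, 'joints': array([ 1.09335961e+00,  3.13990475e-01,  4.49747192e-02,  1.30356634e+00,
       -8.61265091e-07,  1.43122319e+00]), 'dq': array([ 0.00055775, -0.00057166, -0.00022474, -0.00063854, -0.0008082 ,
       -0.00015568]), 'joint_efforts': array([-6.10311963e-04, -4.80616379e+01,  2.98539448e+01,  1.92022260e-02,
       -2.31421045e-04,  1.30131980e-06]), 'tcp_pos': array([0.19035999, 0.54204715, 0.23041275]), 'tool_rot': array([-5.28102990e-01, -3.09633704e+00,  2.67259480e-03]), 'ft_force': array([-0.97845396,  0.21646254,  0.07711012]), 'wrist_torque': array([-0.01098755,  0.04142653,  0.02831273]), 'grasp_force': 0.0, 'grip_width': 0.9963397790453713}
0.0187
scene [[461.89410850579804, 0.0, 279.6112410682952], [0.0, 461.89410850579804, 211.40882865177375], [0.0, 0.0, 1.0]] [[0.8063724025529192, -0.5910254952907907, -0.021269986302484053], [-0.40346812569559554, -0.5234685033544975, -0.7504626556621493], [0.43240839486383204, 0.6137341361795657, -0.6605705035340333]] [-0.42828958  0.32888026  1.08731853]
top [[411.1279593728271, 0.0, 284.5840492882255], [0.0, 411.1279593728271, 209.83632108221497], [0.0, 0.0, 1.0]] [[0.05273497377758526, -0.9986070615298612, 0.001720233522908342], [-0.9774129941696761, -0.05196862578188843, -0.2048489706164306], [0.20465302677690012, 0.00912132649552591, -0.9787920821267486]] [0.02100873 0.58049765 0.88462443]
[[325.1922621    0.         277.37539046]
 [  0.         325.1922621  209.8066543 ]
 [  0.           0.           1.        ]] [[ 9.49564555e-04 -9.51672639e-01 -3.07112825e-01  7.75958948e-02]
 [ 9.99999101e-01  1.19434506e-03 -6.09098028e-04 -7.01497600e-04]
 [ 9.46460614e-04 -3.07111971e-01  9.51672917e-01 -1.41882533e-01]
 [ 0.00000000e+00  0.00000000e+00  0.00000000e+00  1.00000000e+00]]
```

View pics/scene0.png

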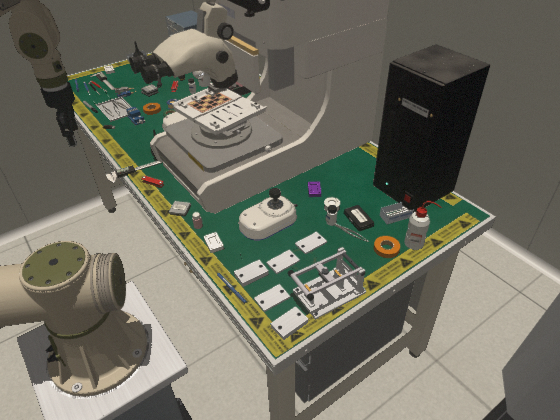

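View pics/top0.png

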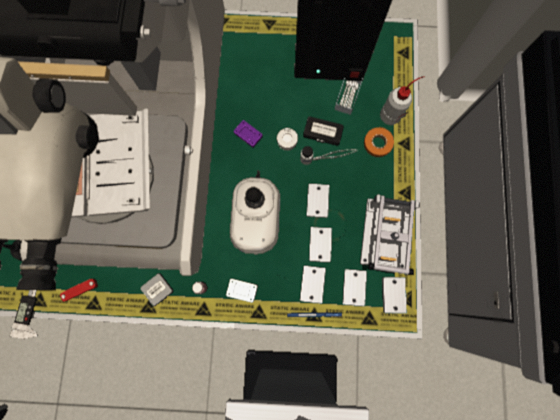

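```bash
cat > h.py <<'E'
from workcell import sense,capture,job,ctrl
import cv2,numpy as np
from scipy.spatial.transform import Rotation as Ro
def ray(c,u,v):
    K=c["mtx"]; d=np.linalg.inv(K)@[u,v,1.]
    R=c["R"];return -R.T@c["t"], R.T@d
def on(c,u,v,z):
    o,d=ray(c,u,v);return o+d*(z-o[2])/d[2]
def pix(c,X):
    q=c["mtx"]@(c["R"]@np.array(X)+c["t"]);return q[:2]/q[2]
def wcap():
    s=sense();c=capture("wrist");c["p"]=s["tcp_pos"];c["Rt"]=Ro.from_rotvec(s["tool_rot"]).as_matrix();return c
def won(c,u,v,z):
    K=c["mtx"];a=np.array([u-K[0,2],v-K[1,2]])/K[0,0];r=np.hypot(*a)+1e-12
    d=np.r_[a/r*np.sin(r),np.cos(r)];M=c["mount"]
    o=c["p"]+c["Rt"]@M[:3,3];d=c["Rt"]@M[:3,:3]@d;return o+d*(z-o[2])/d[2]
def wpix(c,X):
    M=c["mount"];q=M[:3,:3].T@(c["Rt"].T@(np.array(X)-c["p"])-M[:3,3]);r=np.hypot(q[0],q[1]);th=np.arctan2(r,q[2])
    return c["mtx"][:2,2]+c["mtx"][0,0]*th*q[:2]/r
def blobs(img,lo,hi,amin,win=None):
    m=cv2.inRange(cv2.cvtColor(img,cv2.COLOR_BGR2HSV),lo,hi)
    if win: z=np.zeros_like(m);x,y,X,Y=win;z[y:Y,x:X]=m[y:Y,x:X];m=z
    return [k for k in cv2.findContours(m,cv2.RETR_EXTERNAL,cv2.CHAIN_APPROX_NONE)[0] if cv2.contourArea(k)>amin]
def rect(k,f):
    "contour -> world min-area rectangle: centre, sides, heading of the long side"
    P=np.array([f(u,v)[:2] for u,v in k.reshape(-1,2)],np.float32)*1000
    (c,s,a)=cv2.minAreaRect(P)
    if s[0]<s[1]: s=s[::-1];a+=90
    return np.round(np.array(c)/1000,4),np.round(s,1),round((a+90)%180-90,1)
E
python3 - <<'E'
from h import *
c=capture("top")
for k in blobs(c["img"],(0,0,150),(179,60,255),150,(215,100,420,320)):
    print(cv2.boundingRect(k),rect(k,lambda u,v:on(c,u,v,.012)))
img=c["img"];a=cv2.resize(img[165:315,220:420],None,fx=4,fy=4,interpolation=cv2.INTER_CUBIC)
cv2.imwrite("pics/t1.png",a)
s=capture("scene")["img"]
cv2.imwrite("pics/s1.png",cv2.resize(s[170:350,190:430],None,fx=3.3,fy=3.3,interpolation=cv2.INTER_CUBIC))
E
```

```text
(226, 279, 31, 24) (array([0.3928, 0.1427]), array([65.5, 41.8]), 79.2)
(384, 277, 23, 36) (array([ 0.4022, -0.2134]), array([80.7, 50.2]), 1.5)
(343, 269, 23, 37) (array([ 0.4135, -0.1196]), array([80.9, 49.1]), -2.5)
(300, 266, 25, 37) (array([ 0.4156, -0.0217]), array([81.3, 49.8]), -3.9)
(310, 227, 22, 35) (array([ 0.5102, -0.0367]), array([80.3, 49. ]), -0.2)
(361, 199, 13, 65) (array([ 0.5483, -0.1482]), array([157.6,  16.1]), -5.9)
(372, 196, 42, 77) (array([ 0.5452, -0.2082]), array([177.2,  89.6]), -5.2)
(307, 184, 22, 33) (array([ 0.6176, -0.0266]), array([80.6, 49.1]), -0.7)
(231, 178, 47, 72) (array([0.5767, 0.1255]), array([175.4, 106.7]), 0.1)
(277, 128, 20, 20) (array([0.7742, 0.0571]), array([50.6, 47.8]), 3.1)
(311, 123, 25, 14) (array([ 0.8015, -0.0348]), array([59.9, 24.8]), 78.1)
(414, 100, 6, 220) (array([ 0.6218, -0.2663]), array([544.6,  12.8]), -0.8)
```

View pics/t1.png

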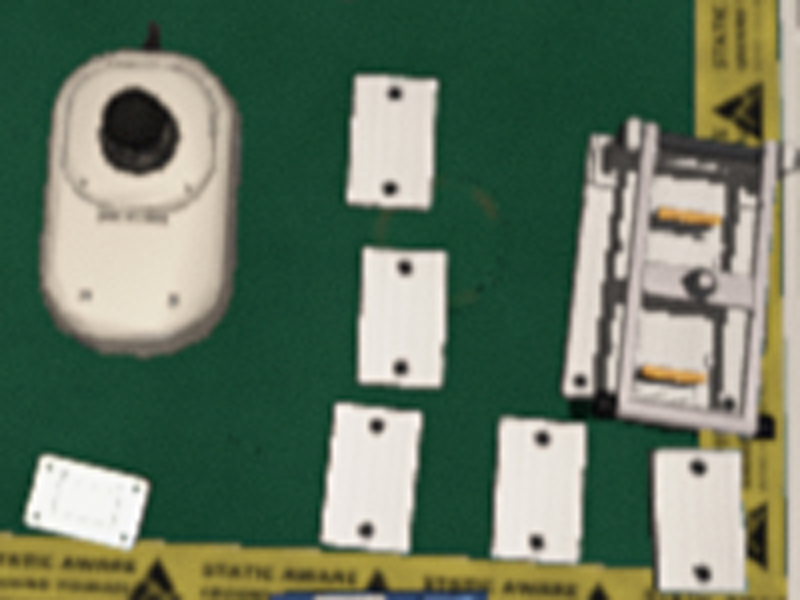

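View pics/s1.png

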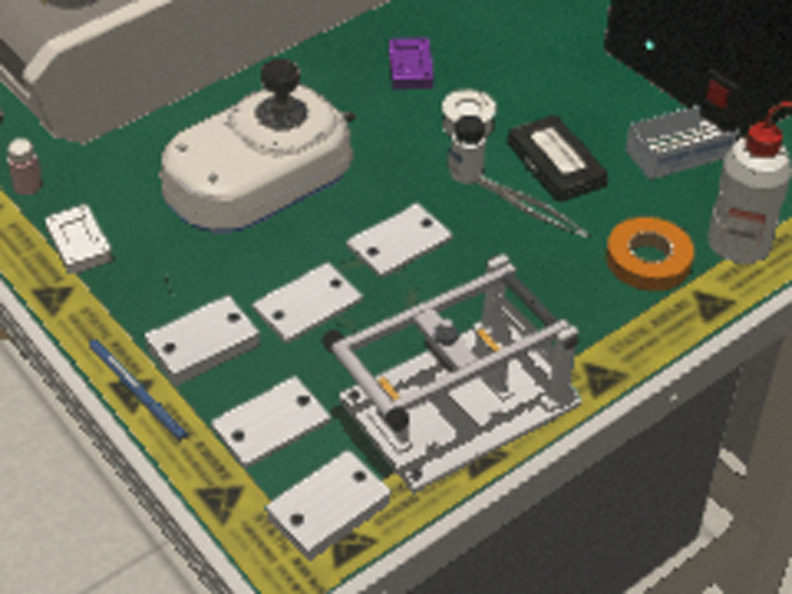

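Top view: five plates at (318,200), (320,244), (313,284), (355,287) and (395,294), and the clamp at (390,235). Candidates for the carrier:
- White block with pins at (242,290), about 65x42 mm.
- Purple lookalike at (248,133), excluded by colour.
- Grey box at (157,289) and black box at (323,130), both the wrong shape.

The close crops confirm the white block is the carrier. The scene crop suggests plates 3 and 5 are the thick ones.

```bash
cat >> h.py <<'E'
def go(x,y,z,head,s=None):
    "shift/turn in tool axes to TCP at x,y,z with tool y heading (deg)"
    s=s or sense();R=Ro.from_rotvec(s["tool_rot"]).as_matrix()
    d=R.T@(np.array([x,y,z])-s["tcp_pos"]);h=np.degrees(np.arctan2(R[1,1],R[0,1]))
    t=(h-head+90)%180-90
    print("shift",np.round(d,4),"turn rad",round(np.radians(t),3),"head now",round(h,1))
E
python3 - <<'E'
from h import *
c=capture("top");s=capture("scene")
pts=[]
for k in blobs(c["img"],(12,110,120),(30,255,255),12,(375,200,410,275)):
    r=rect(k,lambda u,v:on(c,u,v,.055));print("brass",cv2.boundingRect(k),r);
print("side rule: top-edge rows of plates in scene: compare both heights")
for n,(x,y) in {"P1":(.6176,-.0266),"P2":(.5102,-.0367),"P3":(.4156,-.0217),"P4":(.4135,-.1196),"P5":(.4022,-.2134),"C":(.3928,.1427)}.items():
    for k in blobs(s["img"],(0,0,175),(179,45,255),60):
        u,v=pix(s,(x,y,.012))
        if cv2.pointPolygonTest(k,(float(u),float(v)),False)>=0:
            q=k.reshape(-1,2).astype(float)
            M=cv2.moments(k);cs=np.array([M["m10"],M["m01"]])/M["m00"]
            # triangulate centre
            pt=pix(c,(x,y,.012));o1,d1=ray(c,*pt);o2,d2=ray(s,*cs)
            A=np.c_[d1,-d2];t=np.linalg.lstsq(A,o2-o1,rcond=None)[0]
            print(n,np.round((o1+d1*t[0]+o2+d2*t[1])/2,4),"gap",np.round(np.linalg.norm(o1+d1*t[0]-o2-d2*t[1]),4))
E
```

```text
brass (380, 257, 16, 4) (array([ 0.48  , -0.1859]), array([33.9,  5.8]), 84.9)
brass (384, 217, 16, 4) (array([ 0.5712, -0.195 ]), array([34.6,  5.7]), 84.7)
side rule: top-edge rows of plates in scene: compare both heights
P1 [ 0.6202 -0.0276  0.0065] gap 0.0029
P2 [ 0.5121 -0.0377  0.007 ] gap 0.0028
P3 [ 0.4167 -0.0221  0.0158] gap 0.0028
P4 [ 0.4149 -0.1211  0.0068] gap 0.0027
P5 [ 0.4028 -0.2128  0.0157] gap 0.0015
C [0.3945 0.1416 0.0146] gap 0.0037
```

Run:
```python
from h import *
go(.454,-.184,.2,-5.5)
```

```text
shift [-0.4893 -0.598   0.0313] turn rad 1.329 head now 70.6
```

Emit:
jog_arm(rows=[[1, -0.2, -0.18, 0.02, 0.6], [1, -0.2, -0.18, 0.02, 0.6], [1, -0.2, -0.18, 0.02, 0.6], [1, -0.2, -0.18, 0.02, 0.6], [1, -0.3, -0.35, 0.03, 0.9], [1, -0.3, -0.35, 0.03, 0.9], [1, -0.3, -0.35, 0.03, 0.9], [1, -0.489, -0.598, 0.031, 1.329], [1, -0.489, -0.598, 0.031, 1.329], [1, -0.489, -0.598, 0.031, 1.329]])

```text
clock: 1.18
tcp_pos: [0.345, 0.1566, 0.2089]
tool_rot: [2.246, 2.196, 0.002]
ft_force: [0.7, 0.2, -0.3]
grip_width: 1.002
grasp_force: 0.0
```

Run:
```python
from h import *
go(.454,-.184,.2,-5.5);print(sense()["tcp_pos"],sense()["joints"])
```

```text
shift [-0.338   0.1167  0.0089] turn rad 0.073 head now -1.3
[0.34497902 0.15656178 0.20886984] [ 2.13215097e-01 -5.96360011e-02 -4.42007698e-01  1.18722924e+00
  5.94520044e-05  1.80659745e+00]
```

Emit:
jog_arm(rows=[[1, -0.338, 0.117, 0.009, 0.07], [1, -0.338, 0.117, 0.009, 0.07], [1, -0.338, 0.117, 0.009, 0.07], [1, -0.338, 0.117, 0.009, 0.07], [1, -0.338, 0.117, 0.009, 0.07], [1, -0.338, 0.117, 0.009, 0.07], [1, -0.338, 0.117, 0.009, 0.07], [1, -0.338, 0.117, 0.009, 0.07], [1, -0.338, 0.117, 0.009, 0.07], [1, -0.338, 0.117, 0.009, 0.07]])

```text
clock: 2.02
tcp_pos: [0.4578, -0.1866, 0.1992]
tool_rot: [2.32, 2.115, -0.0]
ft_force: [1.2, -0.8, 0.1]
grip_width: 1.002
grasp_force: 0.0
```

Run:
```python
from h import *
go(.454,-.184,.2,-5.5);print(sense()["tcp_pos"],sense()["joints"])
c=wcap();cv2.imwrite("pics/w1.png",c["img"])
N=np.array([.5256,-.1905,.01]);e=np.array([.9954,-.0958,0])
print("handle pred",wpix(c,N-e*.072+[0,0,.074]),"front cheek",wpix(c,N-e*.046+[0,0,.045]),wpix(c,N+e*.046+[0,0,.045]))
```

```text
shift [ 0.0022 -0.004  -0.0008] turn rad 0.004 head now -5.3
[ 0.45780426 -0.18658867  0.19923682] [-5.49008931e-01  1.68615345e-01 -2.21757197e-01  1.17807948e+00
 -8.87646604e-04  1.11391668e+00]
handle pred [271.0047554  200.21233164] front cheek [300.11465632 191.38523778] [395.72111991 192.5822559 ]
```

View pics/w1.png

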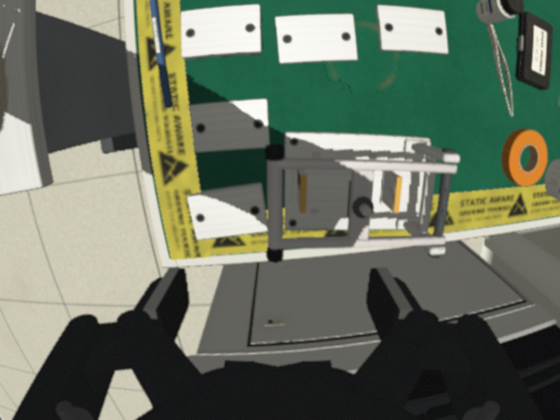

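Emit:
jog_arm(rows=[[0.2, 0.002, -0.003, 0.0, 0], [0.2, 0.002, -0.003, 0.04, 0], [0.2, 0.002, -0.003, 0.08, 0], [0.2, 0.002, -0.003, 0.105, 0], [0.2, 0.002, -0.003, 0.125, 0], [0.2, 0.002, -0.003, 0.125, 0]], grip_force=25)

```text
clock: 2.57
tcp_pos: [0.4497, -0.1757, 0.071]
tool_rot: [-2.308, -2.12, 0.003]
ft_force: [-0.4, -0.1, -0.8]
grip_width: 0.599
grasp_force: 0.0
```

Emit:
jog_arm(rows=[[-1, 0, 0, 0, 0], [-1, 0, 0, 0, 0], [-1, 0, 0, 0, 0], [-1, 0, 0, 0, 0], [-1, 0, 0, 0, 0], [-1, 0, 0, 0, 0], [-1, 0, 0, 0, 0], [-1, 0, 0, 0, 0]])

```text
clock: 3.23
tcp_pos: [0.4566, -0.1797, 0.077]
tool_rot: [2.311, 2.12, 0.007]
ft_force: [4.7, 2.1, 0.4]
grip_width: 0.128
grasp_force: 26.1
```

Run:
```python
from h import *
s=sense();print(s["tcp_pos"],s["ft_force"],s["grip_width"])
c=capture("scene");cv2.imwrite("pics/s2.png",cv2.resize(c["img"][200:350,230:430],None,fx=4,fy=4,interpolation=cv2.INTER_CUBIC))
```

```text
[ 0.45656596 -0.17974331  0.07695095] [4.67315059 2.09341245 0.41634782] 0.12751628844478022
```

View pics/s2.png

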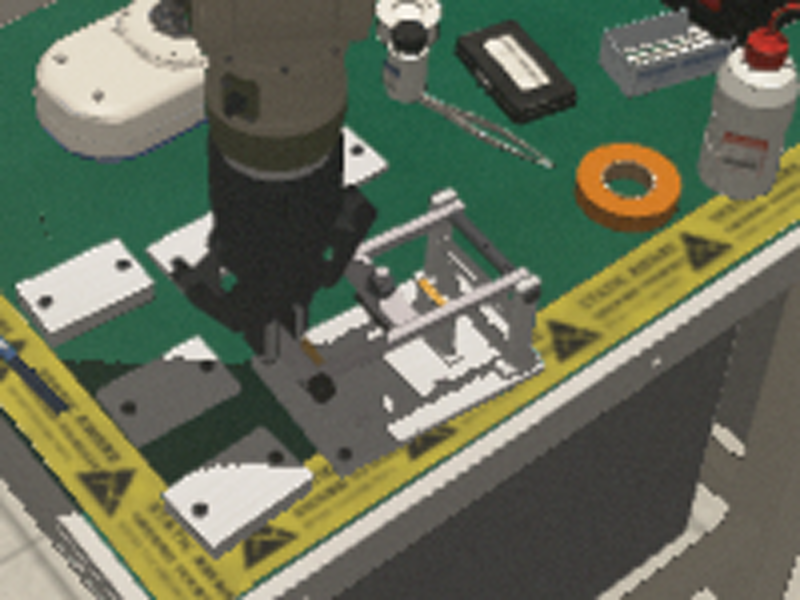

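Emit:
jog_arm(rows=[[-1, 0, 0.0016, -0.0128, 0], [-1, 0, 0.0042, -0.0255, 0], [-1, 0, 0.008, -0.0378, 0], [-1, 0, 0.0127, -0.0498, 0], [-1, 0, 0.0185, -0.0614, 0], [-1, 0, 0.0252, -0.0724, 0], [-1, 0, 0.0328, -0.0828, 0], [-1, 0, 0.0413, -0.0926, 0], [-1, 0, 0.0506, -0.1016, 0], [-1, 0, 0.0606, -0.1097, 0]])

```text
clock: 4.12
tcp_pos: [0.5034, -0.184, 0.1865]
tool_rot: [-2.31, -2.112, 0.025]
ft_force: [-36.7, -0.9, 30.6]
grip_width: 0.128
grasp_force: 27.8
```

Emit:
jog_arm(rows=[[-1, 0, 0.0107, -0.0073, 0], [-1, 0, 0.022, -0.0136, 0], [-1, 0, 0.0337, -0.019, 0], [-1, 0, 0.0459, -0.0233, 0], [-1, 0, 0.0584, -0.0266, 0], [-1, 0, 0.0711, -0.0289, 0], [-1, 0, 0.084, -0.03, 0], [-1, 0, 0.0969, -0.03, 0], [-1, 0, 0.1097, -0.029, 0], [-1, 0, 0.1195, -0.0274, 0]])

```text
clock: 4.95
tcp_pos: [0.6363, -0.1967, 0.2191]
tool_rot: [2.307, 2.114, 0.007]
ft_force: [-0.0, -1.3, 13.6]
grip_width: 0.127
grasp_force: 29.8
```

Emit:
jog_arm(rows=[[-1, 0, 0.004, 0.001, 0], [-1, 0, 0.004, 0.001, 0], [-0.3, 0, 0.004, 0.001, 0], [-0.1, 0, 0.004, 0.001, 0], [-0.1, 0, 0.004, 0.001, 0], [-0.1, 0, 0.004, 0.001, 0], [-0.1, 0, 0.004, -0.03, 0], [-0.1, 0, 0.004, -0.06, 0], [-0.1, 0, 0.004, -0.08, 0], [-0.1, 0, 0.004, -0.08, 0]])

```text
clock: 5.78
tcp_pos: [0.6379, -0.1959, 0.2967]
tool_rot: [2.311, 2.118, 0.004]
ft_force: [-0.3, -0.5, 1.2]
grip_width: 0.448
grasp_force: 0.0
```

Run:
```python
from h import *
s=sense();print(s["tcp_pos"],s["ft_force"],s["grip_width"],s["joints"][5])
c=capture("scene");t=capture("top")
a=cv2.resize(c["img"][180:350,230:430],(560,476),interpolation=cv2.INTER_CUBIC)
b=cv2.resize(t["img"][165:315,300:420],(240,300))
p=np.zeros((476,800,3),np.uint8);p[:,:560]=a;p[:300,560:]=b
cv2.imwrite("pics/s3.png",p)
```

```text
[ 0.63788264 -0.19585387  0.29673363] [-0.3340604  -0.54295269  1.21326088] 0.4475494733839511 1.2397130511982213
```

View pics/s3.png

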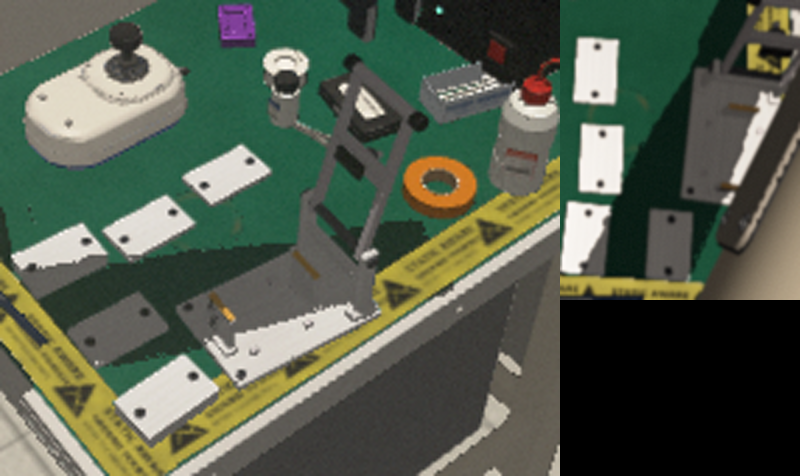

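Run:
```python
from h import *
go(.403,-.213,.14,91.5)
```

```text
shift [-0.0378 -0.2318  0.1519] turn rad 1.458 head now -5.0
```

Emit:
jog_arm(rows=[[1, 0, -0.03, 0, -0.12], [1, 0, -0.07, 0, -0.24], [1, 0, -0.11, 0.01, -0.36], [1, 0, -0.15, 0.03, -0.48], [1, -0.01, -0.19, 0.05, -0.6], [1, -0.02, -0.21, 0.07, -0.72], [1, -0.03, -0.232, 0.09, -0.84], [1, -0.038, -0.232, 0.11, -0.96], [1, -0.038, -0.232, 0.13, -1.08], [1, -0.038, -0.232, 0.15, -1.2]])

```text
clock: 6.72
tcp_pos: [0.4004, -0.2125, 0.1393]
tool_rot: [-0.706, -3.059, -0.002]
ft_force: [-0.6, 0.5, 0.4]
grip_width: 1.0
grasp_force: 0.0
```

Run:
```python
from h import *
go(.403,-.213,.14,91.5)
```

```text
shift [-0.0025  0.0007 -0.0007] turn rad -0.48 head now 64.0
```

Emit:
jog_arm(rows=[[1, -0.0025, 0, 0, -0.12], [1, -0.0025, 0, 0, -0.24], [1, -0.0025, 0, 0, -0.36], [1, -0.0025, 0, 0, -0.48], [1, -0.0025, 0, 0, -0.48], [1, -0.0025, 0, 0, -0.48]])

```text
clock: 7.22
tcp_pos: [0.4035, -0.2133, 0.1404]
tool_rot: [0.029, -3.139, -0.003]
ft_force: [-0.1, 0.0, 0.2]
grip_width: 1.001
grasp_force: 0.0
```

Run:
```python
from h import *
c=wcap()
print(c["p"],"pred",wpix(c,(.403,-.213,.018)))
for k in blobs(c["img"],(0,0,150),(179,60,255),800): print(cv2.boundingRect(k),rect(k,lambda u,v:won(c,u,v,.018)))
cv2.imwrite("pics/w2.png",c["img"])
```

```text
[ 0.40350129 -0.21334123  0.14038849] pred [278.96333169 201.35369896]
(505, 280, 55, 90) (array([0.5965, 0.1557]), array([184.1, 103.6]), 31.2)
(416, 266, 46, 56) (array([ 0.5026, -0.0459]), array([70.9, 47.5]), -0.3)
(241, 265, 116, 100) (array([ 0.5267, -0.1954]), array([129.9, 101.8]), -5.3)
(441, 178, 57, 79) (array([ 0.4164, -0.0247]), array([79.3, 49.3]), -3.9)
(346, 172, 62, 82) (array([ 0.4119, -0.1261]), array([76.8, 47.7]), -2.5)
(457, 0, 103, 48) (array([0.2005, 0.0142]), array([144.3,  46.9]), -89.8)
(0, 0, 560, 373) (array([ 0.2937, -0.1776]), array([518.5, 439. ]), -61.0)
(0, 0, 135, 37) (array([ 0.2216, -0.4342]), array([181.9,  41.4]), 75.8)
```

View pics/w2.png

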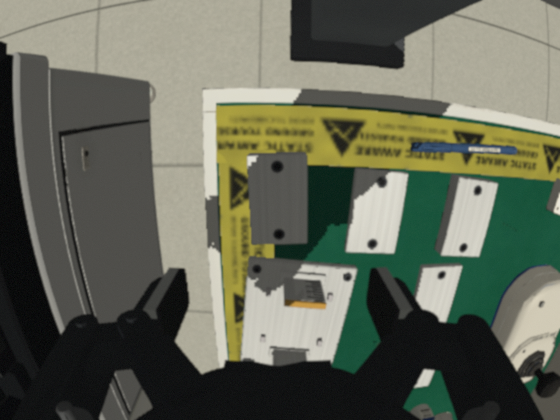

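Emit:
jog_arm(rows=[[0.6, 0, 0, 0.03, 0], [0.6, 0, 0, 0.06, 0], [0.6, 0, 0, 0.09, 0], [0.6, 0, 0, 0.11, 0], [0.6, 0, 0, 0.125, 0], [0.6, 0, 0, 0.137, 0], [0.6, 0, 0, 0.137, 0], [0.6, 0, 0, 0.137, 0]], grip_force=50)

```text
clock: 7.93
tcp_pos: [0.4037, -0.2135, 0.0041]
tool_rot: [0.032, -3.14, -0.002]
ft_force: [-0.4, 0.1, 0.4]
grip_width: 0.799
grasp_force: 0.0
```

Emit:
jog_arm(rows=[[-1, 0, 0, 0, 0], [-1, 0, 0, 0, 0], [-1, 0, 0, 0, 0], [-1, 0, 0, 0, 0], [-1, 0, 0, -0.01, 0], [-1, 0, 0, -0.04, 0], [-1, 0, 0, -0.08, 0], [-1, 0, 0, -0.1, 0], [-1, 0, 0, -0.1, 0], [-1, 0, 0, -0.1, 0]])

```text
clock: 8.77
tcp_pos: [0.4055, -0.2149, 0.106]
tool_rot: [-0.035, 3.139, -0.004]
ft_force: [-0.0, 1.1, -1.7]
grip_width: 0.57
grasp_force: 52.7
```

Run:
```python
from h import *
s=sense();print(s["tcp_pos"],s["ft_force"],s["grip_width"]*85,s["grasp_force"])
c=wcap();cv2.imwrite("pics/w3.png",c["img"])
N=np.array([.5256,-.1905,.01]);e=np.array([.9954,-.0958,0])
print(wpix(c,N-e*.046+[0,0,.045]))
go(.5256,-.1905,.14,84.5)
```

```text
[ 0.40546872 -0.21487861  0.10595884] [-0.03085629  1.09374268 -1.70358033] 48.40964296698005 52.70281255245209
[315.43966243 325.65102715]
shift [-0.1216  0.0209 -0.0354] turn rad 0.118 head now 91.3
```

View pics/w3.png

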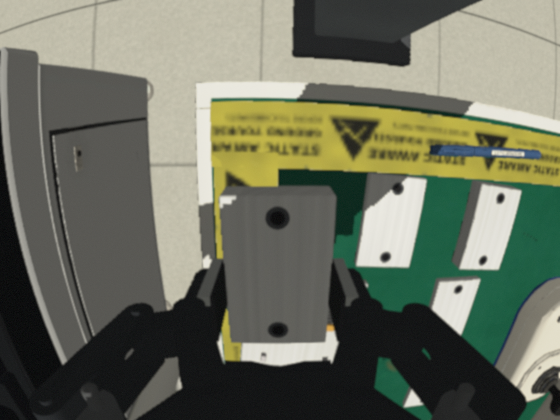

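Run:
```python
from h import *
c=wcap();s=sense()
a=won(c,277,217,.12);b=won(c,278,330,.12);m=(a+b)/2
print(a,b,np.linalg.norm(a-b),np.degrees(np.arctan2(*(b-a)[1::-1])))
R=c["Rt"];print("centre in tool",R.T@(m-c["p"]))
# nest recheck from top view: brass now
t=capture("top")
for k in blobs(t["img"],(12,90,60),(30,255,255),12,(375,200,410,275)): print(cv2.boundingRect(k),rect(k,lambda u,v:on(t,u,v,.055)))
```

```text
[ 0.37044806 -0.2160777   0.12      ] [ 0.42913263 -0.21426392  0.12      ] 0.058712587245844494 1.7702894589230527
centre in tool [ 0.00468488 -0.00100927 -0.015409  ]
(380, 257, 16, 4) (array([ 0.48 , -0.186]), array([34.1,  6.5]), 85.9)
(394, 250, 16, 25) (array([ 0.4739, -0.2175]), array([55.8, 33.6]), -0.5)
(384, 217, 16, 5) (array([ 0.5714, -0.195 ]), array([34.6,  6.7]), 84.7)
```

Run:
```python
from h import *
c=wcap()
g=cv2.cvtColor(c["img"],cv2.COLOR_BGR2GRAY)
for u in (250,300):print(u,[(v,int(g[v,u])) for v in range(178,202)],[(v,int(g[v,u])) for v in range(330,352)])
m=cv2.inRange(g,0,45)
for k in blobs(cv2.merge([m]*3),(0,0,200),(179,255,255),30,(255,195,300,350)):
    M=cv2.moments(k);print("hole",M["m10"]/M["m00"],M["m01"]/M["m00"],cv2.contourArea(k))
for v in (185,187,189,193,341,344): print(v,won(c,278,v,.12),won(c,278,v,.102)[0])
```

```text
250 [(178, 166), (179, 165), (180, 166), (181, 167), (182, 166), (183, 168), (184, 167), (185, 159), (186, 132), (187, 101), (188, 83), (189, 84), (190, 84), (191, 84), (192, 83), (193, 85), (194, 86), (195, 87), (196, 89), (197, 92), (198, 93), (199, 92), (200, 92), (201, 92)] [(330, 96), (331, 94), (332, 95), (333, 95), (334, 93), (335, 95), (336, 94), (337, 95), (338, 95), (339, 95), (340, 93), (341, 96), (342, 130), (343, 181), (344, 211), (345, 219), (346, 218), (347, 218), (348, 218), (349, 218), (350, 218), (351, 217)]
300 [(178, 31), (179, 32), (180, 33), (181, 33), (182, 28), (183, 33), (184, 38), (185, 55), (186, 71), (187, 81), (188, 85), (189, 86), (190, 86), (191, 87), (192, 87), (193, 85), (194, 85), (195, 88), (196, 89), (197, 91), (198, 92), (199, 92), (200, 92), (201, 93)] [(330, 95), (331, 95), (332, 95), (333, 95), (334, 95), (335, 94), (336, 95), (337, 92), (338, 95), (339, 95), (340, 94), (341, 100), (342, 138), (343, 193), (344, 218), (345, 219), (346, 219), (347, 219), (348, 220), (349, 219), (350, 220), (351, 220)]
hole 277.5287356321839 329.4798850574713 174.0
hole 277.1030668677727 217.6611362493715 331.5
185 [ 0.35567209 -0.21525873  0.12      ] 0.35994935930800337
187 [ 0.35648734 -0.21523957  0.12      ] 0.36088171349022596
189 [ 0.35730505 -0.21522035  0.12      ] 0.36181687305518345
193 [ 0.35894811 -0.2151817   0.12      ] 0.3636959442955665
341 [ 0.43425243 -0.21338837  0.12      ] 0.4498169380020543
344 [ 0.43628921 -0.2133394   0.12      ] 0.45214628730254425
```

Run:
```python
from h import *
c=capture("scene");p=sense()["tcp_pos"]
x0,y0=200,200;I=cv2.resize(c["img"][y0:350,x0:400],None,fx=4,fy=4,interpolation=cv2.INTER_CUBIC)
for zc,col in ((.12,(0,0,255)),(.112,(255,0,0))):
    for zz in(zc,zc-.018):
        q=np.array([(pix(c,(.403+a*.04,-.214+b*.025,zz))-[x0,y0])*4 for a,b in((-1,1),(-1,-1),(1,-1))],int)
        cv2.polylines(I,[q],False,col,1)
print(pix(c,p))
cv2.imwrite("pics/s4.png",I)
```

```text
[288.71086519 298.47905274]
```

View pics/s4.png

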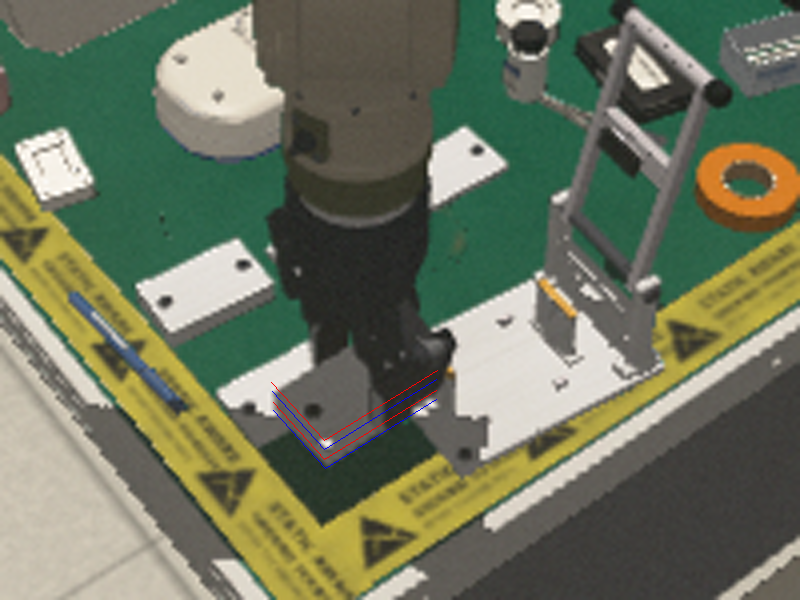

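The plate is held, with the scene crop showing its near corner at (322,445). The views disagree by about 8 mm on how high it sits in the grip, so I'll touch it down on the bench to find its underside.

Emit:
jog_arm(rows=[[-1, 0, 0, 0.04, 0], [-1, 0, 0, 0.07, 0], [-1, 0, 0, 0.085, 0], [-1, 0, 0, 0.091, 0], [-1, 0, 0, 0.094, 0], [-1, 0, 0, 0.094, 0], [-1, 0, 0, 0.094, 0]])

```text
clock: 9.6
tcp_pos: [0.4052, -0.2146, 0.0113]
tool_rot: [-0.035, 3.141, -0.001]
ft_force: [-0.1, -1.3, -0.9]
grip_width: 0.566
grasp_force: 52.6
```

Emit:
jog_arm(rows=[[-1, 0, 0, 0.003, 0], [-1, 0, 0, 0.003, 0], [-1, 0, 0, 0.003, 0], [-1, 0, 0, 0.003, 0]])

```text
clock: 9.93
tcp_pos: [0.4049, -0.2143, 0.0082]
tool_rot: [-0.035, 3.141, -0.001]
ft_force: [-0.5, -0.1, -1.9]
grip_width: 0.567
grasp_force: 52.7
```

Emit:
jog_arm(rows=[[-1, 0, 0, 0.003, 0], [-1, 0, 0, 0.003, 0], [-1, 0, 0, 0.003, 0], [-1, 0, 0, 0.003, 0]])

```text
clock: 10.27
tcp_pos: [0.4052, -0.2146, 0.0059]
tool_rot: [-0.035, 3.14, -0.002]
ft_force: [-2.6, 1.5, 8.9]
grip_width: 0.57
grasp_force: 53.9
```

Run:
```python
from h import *
go(.5287,-.1898,.1,84.5)
```

```text
shift [-0.1242  0.0219 -0.094 ] turn rad 0.118 head now 91.3
```

Emit:
jog_arm(rows=[[-1, 0, 0, -0.04, 0], [-1, 0, 0, -0.08, 0], [-1, 0, 0, -0.094, 0.02], [-1, -0.03, 0.005, -0.094, 0.05], [-1, -0.06, 0.01, -0.094, 0.08], [-1, -0.09, 0.015, -0.094, 0.118], [-1, -0.11, 0.02, -0.094, 0.118], [-1, -0.1242, 0.022, -0.094, 0.118], [-1, -0.1242, 0.022, -0.074, 0.118], [-1, -0.1242, 0.022, -0.064, 0.118]])

```text
clock: 11.1
tcp_pos: [0.5289, -0.189, 0.0674]
tool_rot: [-0.149, -3.138, -0.0]
ft_force: [-0.2, 0.9, -2.6]
grip_width: 0.566
grasp_force: 53.5
```

Emit:
jog_arm(rows=[[-1, 0, 0, 0, 0], [-1, 0, 0, 0, 0], [-1, 0, 0, 0, 0]])

```text
clock: 11.35
tcp_pos: [0.5277, -0.1895, 0.0689]
tool_rot: [-0.151, -3.137, -0.0]
ft_force: [-1.0, 0.5, -1.3]
grip_width: 0.567
grasp_force: 53.5
```

Run:
```python
from h import *
c=wcap();print(sense()["ft_force"],sense()["grip_width"]);go(.5287,-.1898,.067,84.5)
cv2.imwrite("pics/w4.png",cv2.resize(c["img"][130:400,140:440],None,fx=2.2,fy=2.2,interpolation=cv2.INTER_CUBIC))
N=np.array([.5256,-.1905,.01]);e=np.array([.9954,-.0958,0])
print("front cheek pred",wpix(c,N-e*.046+[0,0,.045]),c["p"])
```

```text
[-0.70444037 -0.43197766 -1.32748388] 0.5736123307511851
shift [-0.0006 -0.      0.0023] turn rad -0.0 head now 84.5
front cheek pred [276.99436392 169.86748332] [ 0.52768669 -0.18947451  0.06891252]
```

View pics/w4.png

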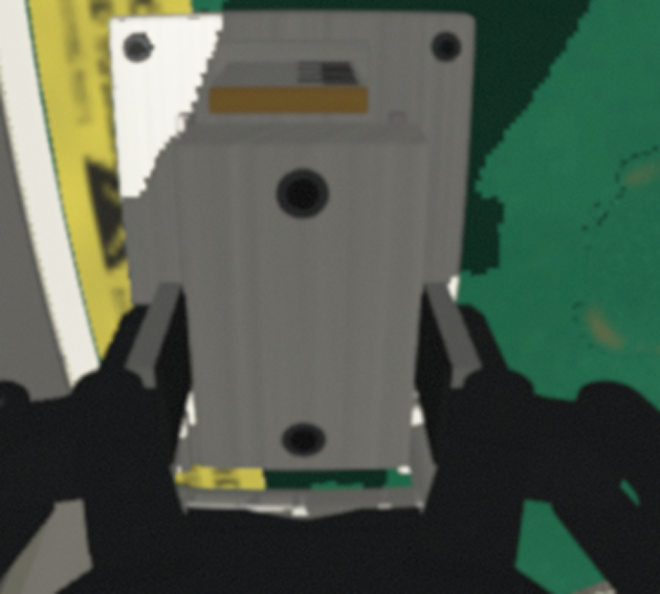

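Run:
```python
from h import *
c=wcap();f=lambda x,y,z:won(c,140+x/2.2,130+y/2.2,z)
e=np.array([.9954,-.0958]);n=np.array([.0958,.9954]);p=c["p"][:2]
for nm,q,z in(("cheekL back",(209,113),.055),("cheekR back",(368,113),.055),("cheekL front",(209,87),.055),("cheekR front",(368,87),.055),("plate bot L",(185,130),.063),("bot R",(424,128),.063),("top L",(188,143),.081),("top R",(421,143),.081),("topR rear",(411,466),.081),("topL rear",(193,466),.081),("hole1",(302,193),.081),("hole2",(304,439),.081),("base L",(110,22),.01),("base R",(475,15),.01)):
    d=f(*q,z)[:2]-p;print(nm,np.round([d@e*1000,d@n*1000],1),np.round(f(*q,z)[:2],4))
```

```text
cheekL back [-42.2 -22. ] [ 0.484  -0.2076]
cheekR back [-42.2  13.7] [ 0.4874 -0.172 ]
cheekL front [-48.2 -21.8] [ 0.4781 -0.2068]
cheekR front [-48.1  13.6] [ 0.4815 -0.1716]
plate bot L [-40.3 -26.3] [ 0.4855 -0.212 ]
bot R [-40.8  25.2] [ 0.4899 -0.1607]
top L [-42.3 -22.7] [ 0.4838 -0.2083]
top R [-42.3  21.6] [ 0.488  -0.1642]
topR rear [36.6 24.9] [ 0.5669 -0.1685]
topL rear [ 36.7 -26.9] [ 0.562 -0.22 ]
hole1 [-32.3  -1. ] [ 0.4959 -0.1877]
hole2 [27.5 -0.6] [ 0.5555 -0.1929]
base L [-59.2 -56.3] [ 0.4638 -0.2401]
base R [-61.   48.2] [ 0.4719 -0.1359]
```

Emit:
jog_arm(rows=[[-1, -0.002, -0.0034, 0, 0], [-1, -0.002, -0.0034, 0.004, 0], [-1, -0.002, -0.0034, 0.012, 0], [-1, -0.002, -0.0034, 0.02, 0], [-1, -0.002, -0.0034, 0.028, 0], [-1, -0.002, -0.0034, 0.036, 0], [-1, -0.002, -0.0034, 0.042, 0], [-1, -0.002, -0.0034, 0.042, 0]])

```text
clock: 12.12
tcp_pos: [0.5286, -0.1922, 0.0247]
tool_rot: [-0.15, -3.135, -0.002]
ft_force: [-1.0, 0.2, -2.4]
grip_width: 0.566
grasp_force: 53.6
```

Emit:
jog_arm(rows=[[-1, 0, 0, 0.004, 0], [-1, 0, 0, 0.007, 0], [-1, 0, 0, 0.009, 0], [-1, 0, 0, 0.009, 0], [-1, 0, 0, 0.009, 0]])

```text
clock: 12.53
tcp_pos: [0.53, -0.193, 0.0178]
tool_rot: [0.15, 3.138, 0.0]
ft_force: [-0.6, -0.0, -1.6]
grip_width: 0.568
grasp_force: 53.6
```

Emit:
jog_arm(rows=[[-1, 0, 0, 0.002, 0], [-1, 0, 0, 0.003, 0], [-1, 0, 0, 0.003, 0], [-1, 0, 0, 0.003, 0]])

```text
clock: 12.87
tcp_pos: [0.5304, -0.1932, 0.0159]
tool_rot: [0.15, 3.137, -0.001]
ft_force: [-2.1, 0.2, 4.9]
grip_width: 0.57
grasp_force: 54.3
```

Emit:
jog_arm(rows=[[-0.1, 0, 0, 0, 0], [0.35, 0, 0, 0, 0], [0.35, 0, 0, 0, 0], [0.35, 0, 0, -0.004, 0], [0.35, 0, 0, -0.02, 0], [0.35, 0, 0, -0.05, 0], [0.35, 0, 0, -0.08, 0], [0.35, 0, 0, -0.1, 0], [0.35, 0, 0, -0.1, 0], [0.35, 0, 0, -0.1, 0]])

```text
clock: 13.7
tcp_pos: [0.5311, -0.1935, 0.1164]
tool_rot: [0.15, 3.135, -0.002]
ft_force: [-0.7, 0.6, -0.2]
grip_width: 0.673
grasp_force: 0.0
```

Run:
```python
from h import *
c=wcap();print(c["p"])
cv2.imwrite("pics/w5.png",cv2.resize(c["img"][130:400,140:440],None,fx=2.2,fy=2.2,interpolation=cv2.INTER_CUBIC))
t=capture("top");cv2.imwrite("pics/t5.png",t["img"])
for k in blobs(t["img"],(0,0,150),(179,60,255),150,(215,180,420,320)):
    print(cv2.boundingRect(k),rect(k,lambda u,v:on(t,u,v,.012)))
```

```text
[ 0.53105836 -0.19353873  0.1163743 ]
(226, 279, 31, 24) (array([0.3928, 0.1429]), array([65.9, 41.9]), 79.2)
(300, 266, 26, 37) (array([ 0.4156, -0.0224]), array([81.8, 51.2]), -3.9)
(392, 245, 15, 25) (array([ 0.4871, -0.2324]), array([63.9, 27.7]), -26.4)
(310, 227, 22, 35) (array([ 0.5106, -0.0374]), array([81., 50.]), 1.7)
(307, 184, 22, 33) (array([ 0.6176, -0.0266]), array([80.6, 49.4]), -0.7)
(231, 180, 47, 70) (array([0.575 , 0.1253]), array([172. , 107.7]), 0.4)
```

View pics/w5.png

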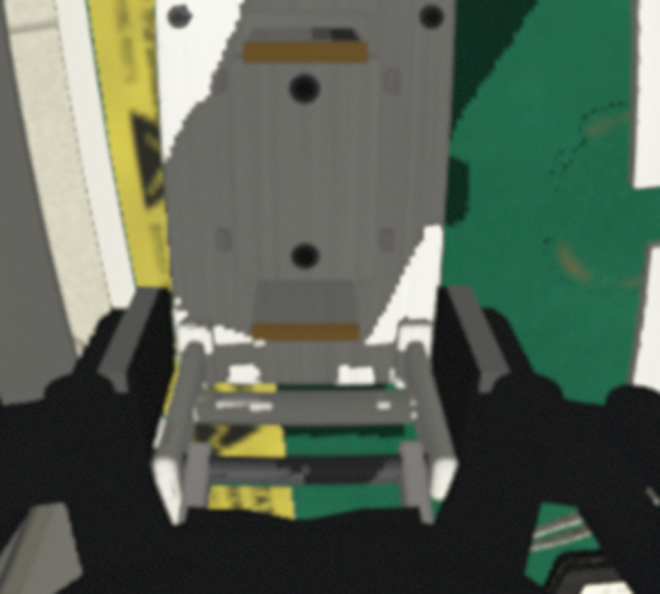

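Run:
```python
from h import *
c=wcap();f=lambda x,y,z:won(c,140+x/2.2,130+y/2.2,z)
a=f(305,52,.055);b=f(305,332,.055);print("cheeks",a,b,np.linalg.norm(a-b),"nest",(a+b)/2,np.degrees(np.arctan2(*(b-a)[1::-1])))
a=f(305,89,.028);b=f(305,256,.028);print("plate",(a+b)/2,np.linalg.norm(a-b),np.degrees(np.arctan2(*(b-a)[1::-1])))
go(.416,-.023,.14,86.1)
```

```text
cheeks [ 0.47987595 -0.18820027  0.055     ] [ 0.56915838 -0.19657995  0.055     ] 0.0896748116372797 nest [ 0.52451716 -0.19239011  0.055     ] -5.361834415526472
plate [ 0.52500161 -0.19235372  0.028     ] 0.05889168147525945 -5.366299317876812
shift [ 0.1288  0.1579 -0.0261] turn rad -0.028 head now 84.5
```

Emit:
jog_arm(rows=[[1, 0.04, 0.04, -0.026, 0], [1, 0.06, 0.06, -0.026, 0], [1, 0.09, 0.09, -0.026, 0], [1, 0.11, 0.12, -0.026, -0.028], [1, 0.1288, 0.1579, -0.026, -0.028], [1, 0.1288, 0.1579, -0.026, -0.028], [1, 0.1288, 0.1579, -0.026, -0.028], [1, 0.1288, 0.1579, -0.026, -0.028]])

```text
clock: 14.52
tcp_pos: [0.4168, -0.0234, 0.1402]
tool_rot: [-0.105, -3.14, 0.0]
ft_force: [0.5, -0.6, 0.1]
grip_width: 0.998
grasp_force: 0.0
```

```bash
cat >> h.py <<'E'
def plates(c,z,win=(150,100,400,340),vlo=70):
    "pairs of dark holes inside grey/white plates in the wrist view"
    g=cv2.cvtColor(c["img"],cv2.COLOR_BGR2GRAY)
    for k in blobs(c["img"],(0,0,150),(179,60,255),800,win): print("blob",cv2.boundingRect(k),rect(k,lambda u,v:won(c,u,v,z)))
    m=cv2.inRange(g,0,60)
    for k in blobs(cv2.merge([m]*3),(0,0,200),(179,255,255),15,win):
        if cv2.contourArea(k)<500:
            M=cv2.moments(k);q=(M["m10"]/M["m00"],M["m01"]/M["m00"]);print("hole",np.round(q,1),np.round(won(c,*q,z),4),cv2.contourArea(k))
E
python3 - <<'E'
from h import *
c=wcap();print(c["p"]);plates(c,.018,(180,130,380,300))
E
```

```text
[ 0.41680351 -0.02335469  0.14019354]
blob (241, 271, 54, 29) (array([ 0.4981, -0.0388]), array([49.6, 31.2]), 86.6)
blob (180, 160, 21, 85) (array([ 0.4139, -0.1007]), array([78., 19.]), -8.9)
hole [373.2 284.8] [0.5064 0.0628 0.018 ] 343.0
hole [183.5 284.9] [ 0.4944 -0.1209  0.018 ] 217.0
hole [266.4 266.4] [ 0.4776 -0.0386  0.018 ] 53.0
hole [277.9 234.6] [ 0.4468 -0.026   0.018 ] 67.0
hole [278. 167.] [ 0.3871 -0.022   0.018 ] 82.0
hole [266.2 132.5] [ 0.358  -0.0297  0.018 ] 17.5
```

Emit:
jog_arm(rows=[[0.6, 0.003, 0, 0.03, 0], [0.6, 0.003, 0, 0.06, 0], [0.6, 0.003, 0, 0.09, 0], [0.6, 0.003, 0, 0.11, 0], [0.6, 0.003, 0, 0.125, 0], [0.6, 0.003, 0, 0.138, 0], [0.6, 0.003, 0, 0.138, 0], [0.6, 0.003, 0, 0.138, 0]], grip_force=80)

```text
clock: 15.23
tcp_pos: [0.4136, -0.0242, 0.0019]
tool_rot: [-0.11, -3.137, -0.001]
ft_force: [-0.1, 0.5, 0.3]
grip_width: 0.797
grasp_force: 0.0
```

Emit:
jog_arm(rows=[[-1, 0, 0, 0, 0], [-1, 0, 0, 0, 0], [-1, 0, 0, 0, 0], [-1, 0, 0, 0, 0], [-1, 0, 0, -0.01, 0], [-1, 0, 0, -0.04, 0], [-1, 0, 0, -0.08, 0], [-1, 0, 0, -0.1, 0], [-1, 0, 0, -0.1, 0], [-1, 0, 0, -0.1, 0]])

```text
clock: 16.07
tcp_pos: [0.4151, -0.0235, 0.104]
tool_rot: [0.106, 3.136, -0.001]
ft_force: [-0.3, -0.3, -1.8]
grip_width: 0.56
grasp_force: 83.4
```

Run:
```python
from h import *
c=wcap();p=c["p"];print(p,sense()["grip_width"])
plates(c,p[2]+.012,(230,190,330,345))
go(.5300,-.1932,.1,84.6)
```

```text
[ 0.41508388 -0.02354685  0.10395735] 0.5588116941875776
hole [277.5 338.3] [ 0.4481 -0.0267  0.116 ] 174.0
hole [277.3 229. ] [ 0.3877 -0.0228  0.116 ] 351.0
hole [279.5 192.5] [ 0.3716 -0.0208  0.116 ] 495.0
shift [-0.1275 -0.1617  0.0027] turn rad 0.027 head now 86.1
```

Run:
```python
from h import *
go(.5226,-.1925,.1,84.6)
```

```text
shift [-0.12   -0.1615  0.0027] turn rad 0.027 head now 86.1
```

Emit:
jog_arm(rows=[[-1, 0, -0.03, 0, 0], [-1, 0, -0.06, 0, 0], [-1, -0.03, -0.09, 0, 0], [-1, -0.06, -0.12, 0, 0.027], [-1, -0.09, -0.15, 0, 0.027], [-1, -0.11, -0.1615, 0, 0.027], [-1, -0.12, -0.1615, 0, 0.027], [-1, -0.12, -0.1615, 0.015, 0.027], [-1, -0.12, -0.1615, 0.03, 0.027], [-1, -0.12, -0.1615, 0.033, 0.027]])

```text
clock: 16.95
tcp_pos: [0.5195, -0.1906, 0.0652]
tool_rot: [-0.148, -3.131, -0.006]
ft_force: [-1.2, 0.2, -2.0]
grip_width: 0.561
grasp_force: 83.4
```

Emit:
jog_arm(rows=[[-1, 0, 0, 0, 0], [-1, 0, 0, 0, 0], [-1, 0, 0, 0, 0]])

```text
clock: 17.2
tcp_pos: [0.5226, -0.1922, 0.0701]
tool_rot: [0.148, 3.138, 0.0]
ft_force: [0.8, -0.7, -1.4]
grip_width: 0.56
grasp_force: 83.4
```

Run:
```python
from h import *
c=wcap();p=c["p"];print(p,sense()["grip_width"])
plates(c,p[2]+.014,(230,190,330,345))
e=np.array([.9954,-.0958]);n=np.array([.0958,.9954])
for k in blobs(c["img"],(10,100,50),(30,255,255),150,(200,140,340,200)):
    q,s,a=rect(k,lambda u,v:won(c,u,v,.055));print("brass",cv2.boundingRect(k),q,s,a,"rel",np.round([(q-p[:2])@e*1e3,(q-p[:2])@n*1e3],1))
g=cv2.cvtColor(c["img"],cv2.COLOR_BGR2GRAY)
print([(v,int(g[v,277])) for v in range(165,215)])
```

```text
[ 0.52261528 -0.19222312  0.07005823] 0.5604488127273205
hole [277.4 338.3] [ 0.5538 -0.1961  0.0841] 170.0
hole [277.4 229.1] [ 0.4946 -0.1906  0.0841] 344.0
brass (242, 179, 71, 11) [ 0.482  -0.1896] [34.9  5.2] 84.7 rel [-40.7  -1.3]
[(165, 106), (166, 101), (167, 101), (168, 101), (169, 101), (170, 100), (171, 101), (172, 100), (173, 101), (174, 100), (175, 100), (176, 100), (177, 99), (178, 93), (179, 85), (180, 86), (181, 87), (182, 87), (183, 90), (184, 89), (185, 87), (186, 88), (187, 88), (188, 87), (189, 91), (190, 93), (191, 89), (192, 71), (193, 50), (194, 40), (195, 55), (196, 81), (197, 96), (198, 101), (199, 103), (200, 104), (201, 102), (202, 102), (203, 102), (204, 101), (205, 102), (206, 103), (207, 106), (208, 109), (209, 110), (210, 111), (211, 111), (212, 109), (213, 109), (214, 110)]
```

Emit:
jog_arm(rows=[[-1, -0.003, -0.0004, 0, 0], [-1, -0.003, -0.0004, 0.003, 0], [-1, -0.003, -0.0004, 0.01, 0], [-1, -0.003, -0.0004, 0.018, 0], [-1, -0.003, -0.0004, 0.026, 0], [-1, -0.003, -0.0004, 0.031, 0], [-1, -0.003, -0.0004, 0.034, 0], [-1, -0.003, -0.0004, 0.034, 0], [-1, -0.003, -0.0004, 0.034, 0]])

```text
clock: 18.0
tcp_pos: [0.5254, -0.1931, 0.0354]
tool_rot: [-0.149, -3.138, -0.001]
ft_force: [0.2, 0.1, -1.6]
grip_width: 0.558
grasp_force: 83.5
```

Emit:
jog_arm(rows=[[-1, 0, 0, 0.001, 0], [-1, 0, 0, 0.002, 0], [-1, 0, 0, 0.002, 0], [-1, 0, 0, 0.002, 0]])

```text
clock: 18.33
tcp_pos: [0.5256, -0.1932, 0.0339]
tool_rot: [0.149, 3.138, -0.0]
ft_force: [0.1, 0.1, -1.7]
grip_width: 0.558
grasp_force: 83.5
```

Emit:
jog_arm(rows=[[-1, 0, 0, 0.001, 0], [-1, 0, 0, 0.002, 0], [-1, 0, 0, 0.002, 0], [-1, 0, 0, 0.002, 0]])

```text
clock: 18.67
tcp_pos: [0.5257, -0.1933, 0.032]
tool_rot: [0.149, 3.138, -0.0]
ft_force: [-0.7, 0.8, 1.9]
grip_width: 0.557
grasp_force: 83.7
```

Emit:
jog_arm(rows=[[0, 0, 0, 0.001, 0], [0.35, 0, 0, 0.001, 0], [0.35, 0, 0, 0.001, 0], [0.35, 0, 0, -0.004, 0], [0.35, 0, 0, -0.02, 0], [0.35, 0, 0, -0.05, 0], [0.35, 0, 0, -0.08, 0], [0.35, 0, 0, -0.09, 0], [0.35, 0, 0, -0.09, 0], [0.35, 0, 0, -0.09, 0]])

```text
clock: 19.5
tcp_pos: [0.5259, -0.1934, 0.122]
tool_rot: [0.149, 3.137, -0.001]
ft_force: [-0.3, 0.6, -0.3]
grip_width: 0.676
grasp_force: 0.0
```

Run:
```python
from h import *
c=wcap();p=c["p"];print(p)
plates(c,.046,(245,140,310,270))
P=[]
for k in blobs(c["img"],(10,100,50),(30,255,255),80,(200,120,340,320)):
    q,s,a=rect(k,lambda u,v:won(c,u,v,.055));print("brass",cv2.boundingRect(k),q,s,a)
t=capture("top")
for k in blobs(t["img"],(0,0,150),(179,60,255),150,(215,180,420,320)):
    print(cv2.boundingRect(k),rect(k,lambda u,v:on(t,u,v,.009)))
for k in blobs(t["img"],(0,0,50),(179,50,130),300,(300,220,420,320)):
    print("dark",cv2.boundingRect(k),rect(k,lambda u,v:on(t,u,v,.009)))
go(.4140,-.1195,.14,87.5)
```

```text
[ 0.52587249 -0.19338441  0.1219666 ]
hole [277.6 259.2] [ 0.5569 -0.1972  0.046 ] 85.0
hole [277.8 180.7] [ 0.4975 -0.1915  0.046 ] 113.5
hole [295.2 152. ] [ 0.4788 -0.178   0.046 ] 36.0
brass (214, 290, 9, 29) [ 0.5883 -0.2466] [27.4  4.4] -20.2
brass (256, 280, 47, 7) [ 0.5724 -0.1976] [34.1  5.3] 84.5
brass (252, 156, 54, 9) [ 0.4817 -0.1896] [34.5  5.3] 84.8
brass (200, 120, 42, 154) [ 0.5059 -0.2326] [110.3  27.1] -8.9
(226, 279, 31, 24) (array([0.3928, 0.1432]), array([66.1, 42. ]), 79.2)
(310, 227, 22, 35) (array([ 0.5109, -0.0376]), array([81.2, 50.2]), 1.7)
(365, 199, 14, 32) (array([ 0.588 , -0.1587]), array([77.9, 28.4]), -6.2)
(307, 184, 22, 33) (array([ 0.6183, -0.0272]), array([80.8, 50.4]), -0.7)
(231, 180, 47, 70) (array([0.5755, 0.1254]), array([172.4, 108.2]), 0.5)
dark (343, 269, 24, 36) (array([ 0.4147, -0.1198]), array([79.4, 51.6]), -2.3)
dark (360, 220, 48, 49) (array([ 0.5188, -0.1902]), array([110.2, 107.6]), -5.0)
shift [ 0.117   0.0624 -0.0195] turn rad -0.051 head now 84.6
```

Emit:
jog_arm(rows=[[1, 0.03, 0.01, -0.02, 0], [1, 0.06, 0.03, -0.02, 0], [1, 0.09, 0.05, -0.02, -0.03], [1, 0.1165, 0.0625, -0.02, -0.051], [1, 0.1165, 0.0625, -0.02, -0.051], [1, 0.1165, 0.0625, -0.02, -0.051], [1, 0.1165, 0.0625, -0.02, -0.051]])

```text
clock: 20.18
tcp_pos: [0.4156, -0.1201, 0.1411]
tool_rot: [-0.069, -3.141, -0.0]
ft_force: [0.2, -1.0, 0.8]
grip_width: 0.999
grasp_force: 0.0
```

Run:
```python
from h import *
c=wcap();print(c["p"]);plates(c,.009,(235,130,320,260))
```

```text
[ 0.41563031 -0.12008067  0.14106968]
hole [275.7 230.1] [ 0.4453 -0.1241  0.009 ] 59.5
hole [275.5 164.6] [ 0.3855 -0.1216  0.009 ] 72.0
```

Emit:
jog_arm(rows=[[0.45, 0.0, -0.002, 0.03, 0], [0.45, 0.0, -0.002, 0.06, 0], [0.45, 0.0, -0.002, 0.09, 0], [0.45, 0.0, -0.002, 0.11, 0], [0.45, 0.0, -0.002, 0.125, 0], [0.45, 0.0, -0.002, 0.135, 0], [0.45, 0.0, -0.002, 0.14, 0], [0.45, 0.0, -0.002, 0.141, 0], [0.45, 0.0, -0.002, 0.141, 0]])

```text
clock: 20.98
tcp_pos: [0.4159, -0.1223, 0.0004]
tool_rot: [-0.069, -3.14, -0.0]
ft_force: [-0.1, -0.3, 0.6]
grip_width: 0.724
grasp_force: 0.0
```

Emit:
jog_arm(rows=[[0.45, 0.0, 0, 0.0025, 0], [0.45, 0.0, 0, 0.0025, 0], [0.45, 0.0, 0, 0.0025, 0]])

```text
clock: 21.23
tcp_pos: [0.4159, -0.1222, -0.0013]
tool_rot: [0.069, 3.14, -0.001]
ft_force: [-0.5, 0.3, -0.0]
grip_width: 0.724
grasp_force: 0.0
```

Emit:
jog_arm(rows=[[-1, 0, 0, 0, 0], [-1, 0, 0, 0, 0], [-1, 0, 0, 0, 0], [-1, 0, 0, 0, 0], [-1, 0, 0, -0.01, 0], [-1, 0, 0, -0.04, 0], [-1, 0, 0, -0.08, 0], [-1, 0, 0, -0.1, 0], [-1, 0, 0, -0.1, 0], [-1, 0, 0, -0.1, 0]])

```text
clock: 22.07
tcp_pos: [0.4165, -0.1225, 0.0995]
tool_rot: [0.069, 3.137, -0.002]
ft_force: [-0.0, -0.3, -1.9]
grip_width: 0.554
grasp_force: 83.1
```

Run:
```python
from h import *
c=wcap();p=c["p"];print(p,sense()["grip_width"])
plates(c,p[2]+.009,(245,190,315,345))
go(.5270,-.1932,.105,84.6)
```

```text
[ 0.4165035  -0.12246655  0.09951385] 0.5526453075490292
hole [277.4 329.3] [ 0.4459 -0.1247  0.1085] 176.0
hole [277.4 219.8] [ 0.386  -0.1222  0.1085] 334.0
hole [279.5 191. ] [ 0.3731 -0.1207  0.1085] 138.0
shift [-0.1147 -0.0664 -0.0067] turn rad 0.051 head now 87.5
```

Emit:
jog_arm(rows=[[-1, -0.03, -0.01, -0.007, 0], [-1, -0.06, -0.03, -0.007, 0.03], [-1, -0.09, -0.05, -0.007, 0.051], [-1, -0.1177, -0.0667, -0.007, 0.051], [-1, -0.1177, -0.0667, -0.007, 0.051], [-1, -0.1177, -0.0667, 0.01, 0.051], [-1, -0.1177, -0.0667, 0.028, 0.051], [-1, -0.1177, -0.0667, 0.028, 0.051], [-1, -0.1177, -0.0667, 0.028, 0.051], [-1, -0.1177, -0.0667, 0.028, 0.051]])

```text
clock: 22.95
tcp_pos: [0.5294, -0.1933, 0.0697]
tool_rot: [-0.149, -3.137, -0.001]
ft_force: [-0.3, -0.6, -0.0]
grip_width: 0.557
grasp_force: 83.0
```

Run:
```python
from h import *
c=wcap();p=c["p"];print(p,sense()["grip_width"])
plates(c,p[2]+.009,(245,190,315,345))
e=np.array([.9954,-.0958]);n=np.array([.0958,.9954])
for k in blobs(c["img"],(10,100,50),(30,255,255),150,(200,140,340,200)):
    q,s,a=rect(k,lambda u,v:won(c,u,v,.055));print("brass",cv2.boundingRect(k),q,s,a,"rel",np.round([(q-p[:2])@e*1e3,(q-p[:2])@n*1e3],1))
g=cv2.cvtColor(c["img"],cv2.COLOR_BGR2GRAY)
print([(v,int(g[v,285])) for v in range(168,210)])
```

```text
[ 0.5294274  -0.19334298  0.06972949] 0.5530772232778267
hole [304.3 343.5] [ 0.5702 -0.1838  0.0787] 15.5
hole [277.3 329.2] [ 0.5586 -0.1971  0.0787] 170.5
hole [277.4 219.8] [ 0.4991 -0.1915  0.0787] 329.0
hole [276.4 191. ] [ 0.4862 -0.1907  0.0787] 20.5
brass (243, 166, 71, 11) [ 0.4823 -0.1896] [34.5  5.1] 84.6 rel [-47.3  -0.8]
[(168, 88), (169, 88), (170, 89), (171, 88), (172, 89), (173, 88), (174, 88), (175, 87), (176, 88), (177, 92), (178, 102), (179, 109), (180, 114), (181, 114), (182, 115), (183, 115), (184, 116), (185, 115), (186, 115), (187, 115), (188, 115), (189, 115), (190, 110), (191, 102), (192, 97), (193, 99), (194, 101), (195, 105), (196, 105), (197, 107), (198, 110), (199, 111), (200, 113), (201, 112), (202, 113), (203, 113), (204, 112), (205, 113), (206, 114), (207, 113), (208, 114), (209, 110)]
```

Emit:
jog_arm(rows=[[-1, 0.0013, 0, 0.004, 0], [-1, 0.0013, 0, 0.008, 0], [-1, 0.0013, 0, 0.013, 0], [-1, 0.0013, 0, 0.017, 0], [-1, 0.0013, 0, 0.019, 0], [-1, 0.0013, 0, 0.019, 0], [-1, 0.0013, 0, 0.019, 0]])

```text
clock: 23.58
tcp_pos: [0.5286, -0.1935, 0.051]
tool_rot: [-0.149, -3.138, -0.0]
ft_force: [-0.4, -0.3, -1.4]
grip_width: 0.553
grasp_force: 83.0
```

Emit:
jog_arm(rows=[[-1, 0, 0, 0.001, 0], [-1, 0, 0, 0.002, 0], [-1, 0, 0, 0.002, 0], [-1, 0, 0, 0.002, 0]])

```text
clock: 23.92
tcp_pos: [0.5288, -0.1936, 0.0492]
tool_rot: [0.149, 3.138, 0.0]
ft_force: [1.0, 1.1, -2.4]
grip_width: 0.55
grasp_force: 83.0
```

Emit:
jog_arm(rows=[[-1, 0, 0, 0.001, 0], [-1, 0, 0, 0.0015, 0], [-1, 0, 0, 0.0015, 0], [-1, 0, 0, 0.0015, 0]])

```text
clock: 24.25
tcp_pos: [0.5287, -0.1936, 0.0477]
tool_rot: [-0.149, -3.138, -0.0]
ft_force: [-0.3, -1.0, -1.0]
grip_width: 0.553
grasp_force: 83.0
```

Emit:
jog_arm(rows=[[-1, 0, 0, 0.001, 0], [-1, 0, 0, 0.0015, 0], [-1, 0, 0, 0.0015, 0], [-1, 0, 0, 0.0015, 0]])

```text
clock: 24.58
tcp_pos: [0.5287, -0.1936, 0.0461]
tool_rot: [-0.149, -3.138, -0.0]
ft_force: [0.4, -0.1, -0.8]
grip_width: 0.555
grasp_force: 83.0
```

Emit:
jog_arm(rows=[[-1, 0, 0, 0.001, 0], [-1, 0, 0, 0.001, 0], [-1, 0, 0, 0.001, 0], [-1, 0, 0, 0.001, 0]])

```text
clock: 24.92
tcp_pos: [0.5289, -0.1937, 0.0454]
tool_rot: [0.149, 3.138, -0.0]
ft_force: [-0.2, -1.0, 1.6]
grip_width: 0.559
grasp_force: 83.3
```

Contact. Release and look.

Emit:
jog_arm(rows=[[0, 0, 0, 0, 0], [0.35, 0, 0, 0, 0], [0.35, 0, 0, 0, 0], [0.35, 0, 0, -0.004, 0], [0.35, 0, 0, -0.02, 0], [0.35, 0, 0, -0.05, 0], [0.35, 0, 0, -0.075, 0], [0.35, 0, 0, -0.075, 0], [0.35, 0, 0, -0.075, 0], [0.35, 0, 0, -0.075, 0]])

```text
clock: 25.75
tcp_pos: [0.5285, -0.1935, 0.1199]
tool_rot: [-0.149, -3.138, -0.0]
ft_force: [-0.2, 0.0, -0.6]
grip_width: 0.675
grasp_force: 0.0
```

Run:
```python
from h import *
c=wcap();p=c["p"];print(p)
plates(c,.055,(245,140,310,270))
for k in blobs(c["img"],(10,100,50),(30,255,255),80,(240,120,320,320)):
    q,s,a=rect(k,lambda u,v:won(c,u,v,.055));print("brass",cv2.boundingRect(k),q,s,a)
s=capture("scene")["img"][215:345,260:380];w=c["img"][120:330,180:380]
cv2.imwrite("pics/f6.png",np.hstack([cv2.resize(s,(400,433),interpolation=cv2.INTER_CUBIC),cv2.resize(w,(400,433),interpolation=cv2.INTER_CUBIC)]))
t=capture("top")
for k in blobs(t["img"],(0,0,150),(179,60,255),150,(215,180,420,320)):
    print(cv2.boundingRect(k),rect(k,lambda u,v:on(t,u,v,.016)))
go(.393,.142,.16,79.2+90)
```

```text
[ 0.5285293  -0.193487    0.11992407]
hole [277.3 263.8] [ 0.5576 -0.1973  0.055 ] 92.0
hole [277.4 181.6] [ 0.4981 -0.1917  0.055 ] 131.0
hole [295.1 149. ] [ 0.4778 -0.1784  0.055 ] 36.5
brass (255, 279, 48, 7) [ 0.5728 -0.1979] [34.5  5.2] 84.5
brass (252, 153, 54, 9) [ 0.482  -0.1894] [34.1  5.3] 84.7
(226, 279, 31, 24) (array([0.3928, 0.1425]), array([65.7, 41.7]), 79.2)
(392, 246, 15, 24) (array([ 0.4842, -0.2321]), array([61.6, 26.9]), -30.9)
(310, 227, 22, 35) (array([ 0.51 , -0.037]), array([80.7, 49.9]), 1.7)
(365, 199, 14, 30) (array([ 0.5888, -0.1572]), array([73. , 27.7]), -6.2)
(307, 184, 22, 33) (array([ 0.6166, -0.0262]), array([79.8, 50.7]), 1.8)
(231, 180, 47, 71) (array([0.5733, 0.1248]), array([173. , 107.4]), 0.4)
shift [ 0.166   0.3209 -0.0404] turn rad -1.477 head now 84.6
```

View pics/f6.png

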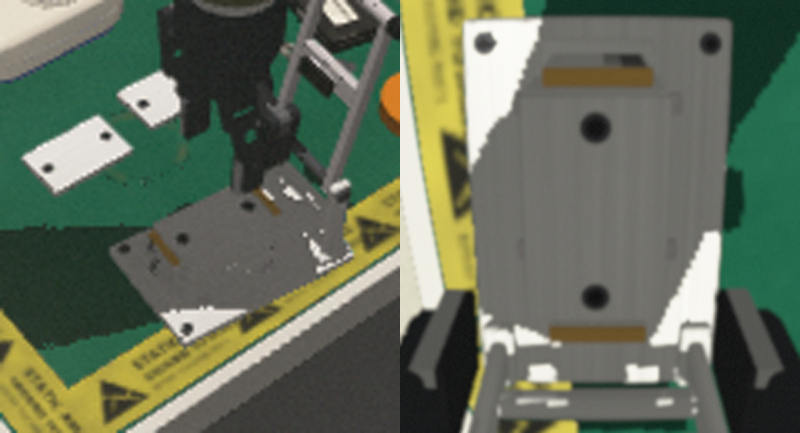

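Emit:
jog_arm(rows=[[1, 0.02, 0.03, -0.04, -0.12], [1, 0.04, 0.06, -0.04, -0.24], [1, 0.06, 0.1, -0.04, -0.36], [1, 0.08, 0.14, -0.04, -0.48], [1, 0.1, 0.18, -0.04, -0.6], [1, 0.12, 0.22, -0.04, -0.72], [1, 0.14, 0.26, -0.04, -0.84], [1, 0.16, 0.29, -0.04, -0.96], [1, 0.166, 0.321, -0.04, -1.08], [1, 0.166, 0.321, -0.04, -1.2]])

```text
clock: 26.73
tcp_pos: [0.3904, 0.147, 0.1595]
tool_rot: [1.667, -2.661, -0.005]
ft_force: [0.9, -0.4, 0.4]
grip_width: 0.999
grasp_force: 0.0
```

Run:
```python
from h import *
go(.393,.142,.16,169.2)
```

```text
shift [ 0.0034 -0.0045 -0.0005] turn rad -0.263 head now 154.1
```

Emit:
jog_arm(rows=[[1, 0.0034, -0.0045, 0, -0.12], [1, 0.0034, -0.0045, 0, -0.24], [1, 0.0034, -0.0045, 0, -0.263], [1, 0.0034, -0.0045, 0, -0.263], [1, 0.0034, -0.0045, 0, -0.263]])

```text
clock: 27.15
tcp_pos: [0.396, 0.1364, 0.1597]
tool_rot: [1.981, -2.437, -0.001]
ft_force: [0.1, -0.4, -0.1]
grip_width: 1.0
grasp_force: 0.0
```

Run:
```python
from h import *
c=wcap();p=c["p"];print(p)
for k in blobs(c["img"],(0,0,140),(179,60,255),800,(150,100,420,310)):
    r=rect(k,lambda u,v:won(c,u,v,.016));print(cv2.boundingRect(k),r); 
cv2.imwrite("pics/w7.png",cv2.resize(c["img"][100:380,120:440],None,fx=2,fy=2))
go(.393,.142,.16,169.2)
```

```text
[0.39603528 0.13643355 0.15973345]
(150, 169, 31, 99) (array([0.5098, 0.1391]), array([104. ,  32.9]), 70.6)
(358, 123, 62, 182) (array([0.2924, 0.1896]), array([199.1,  66.2]), 86.8)
shift [-0.0049  0.0042 -0.0001] turn rad -0.017 head now 168.2
```

View pics/w7.png

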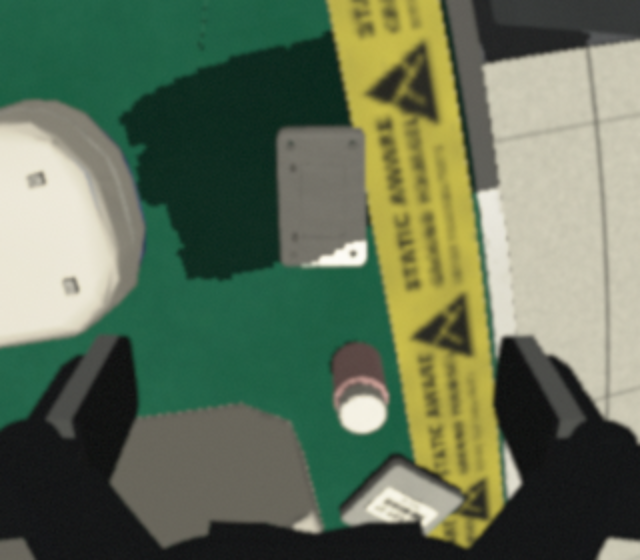

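Run:
```python
from h import *
c=wcap()
q=won(c,281,198.5,.016);print(q)
A=[won(c,120+x/2,100+y/2,.016)[:2] for x,y in((280,128),(279,265),(366,128),(368,266))]
print(np.mean(A,0),[np.degrees(np.arctan2(*(A[i+1]-A[i])[::-1])) for i in(0,2)],np.linalg.norm(A[1]-A[0]),np.linalg.norm(A[2]-A[0]))
go(*np.mean(A,0),.16,169.2)
```

```text
[0.39397956 0.13835896 0.016     ]
[0.39355168 0.13931987] [np.float64(76.99677038829793), np.float64(80.39839502506057)] 0.06537713096062138 0.038273970072615814
shift [-0.0024  0.0032 -0.    ] turn rad -0.017 head now 168.2
```

Emit:
jog_arm(rows=[[0.4, -0.003, 0.0025, 0.03, -0.017], [0.4, -0.003, 0.0025, 0.06, -0.017], [0.4, -0.003, 0.0025, 0.09, -0.017], [0.4, -0.003, 0.0025, 0.12, -0.017], [0.4, -0.003, 0.0025, 0.14, -0.017], [0.4, -0.003, 0.0025, 0.15, -0.017], [0.4, -0.003, 0.0025, 0.156, -0.017], [0.4, -0.003, 0.0025, 0.156, -0.017], [0.4, -0.003, 0.0025, 0.156, -0.017]], grip_force=70)

```text
clock: 28.0
tcp_pos: [0.3948, 0.1399, 0.0045]
tool_rot: [-2.005, 2.419, -0.0]
ft_force: [-0.4, 0.1, 1.0]
grip_width: 0.697
grasp_force: 0.0
```

Emit:
jog_arm(rows=[[-1, 0, 0, 0, 0], [-1, 0, 0, 0, 0], [-1, 0, 0, 0, 0], [-1, 0, 0, 0, 0], [-1, 0, 0, 0, 0], [-1, 0, 0, -0.01, 0], [-1, 0, 0, -0.05, 0], [-1, 0, 0, -0.09, 0], [-1, 0, 0, -0.13, 0], [-1, 0, 0, -0.13, 0]])

```text
clock: 28.83
tcp_pos: [0.3993, 0.1409, 0.1421]
tool_rot: [-1.999, 2.409, -0.011]
ft_force: [1.9, 1.5, -1.4]
grip_width: 0.441
grasp_force: 71.1
```

Run:
```python
from h import *
c=wcap();p=c["p"];print(p,sense()["grip_width"]*85)
cv2.imwrite("pics/w8.png",cv2.resize(c["img"][130:400,140:440],None,fx=2.2,fy=2.2,interpolation=cv2.INTER_CUBIC))
go(.5275,-.1937,.15,84.6)
```

```text
[0.39934882 0.14087598 0.14213843] 37.66824921678385
shift [ 0.3048 -0.1888 -0.01  ] turn rad 1.479 head now 169.4
```

View pics/w8.png

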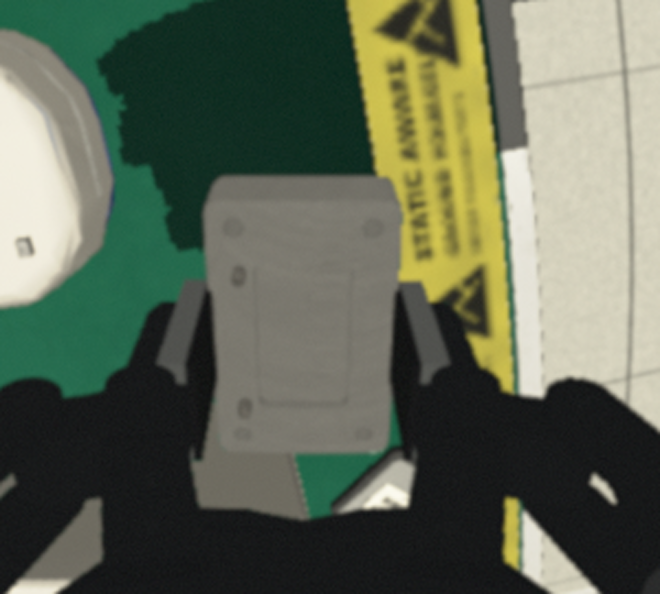

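Emit:
jog_arm(rows=[[-1, 0.03, -0.02, -0.01, 0.12], [-1, 0.06, -0.04, -0.01, 0.24], [-1, 0.09, -0.06, -0.01, 0.36], [-1, 0.12, -0.08, -0.01, 0.48], [-1, 0.15, -0.1, -0.01, 0.6], [-1, 0.18, -0.12, -0.01, 0.72], [-1, 0.21, -0.14, -0.01, 0.84], [-1, 0.24, -0.16, -0.01, 0.96], [-1, 0.27, -0.175, -0.01, 1.08], [-1, 0.3, -0.185, -0.01, 1.2]])

```text
clock: 29.72
tcp_pos: [0.5214, -0.1907, 0.143]
tool_rot: [0.281, -3.129, -0.001]
ft_force: [1.3, -0.1, 0.2]
grip_width: 0.445
grasp_force: 71.1
```

Run:
```python
from h import *
print(sense()["tcp_pos"],sense()["grip_width"]);go(.5275,-.1937,.09,84.6)
```

```text
[ 0.52137357 -0.1907179   0.14300115] 0.4452675751816907
shift [-0.0055 -0.0041  0.053 ] turn rad 0.273 head now 100.3
```

Emit:
jog_arm(rows=[[-1, -0.0055, -0.004, 0, 0.1], [-1, -0.0055, -0.004, 0, 0.2], [-1, -0.0055, -0.004, 0.01, 0.273], [-1, -0.0055, -0.004, 0.03, 0.273], [-1, -0.0055, -0.004, 0.05, 0.273], [-1, -0.0055, -0.004, 0.06, 0.273], [-1, -0.0055, -0.004, 0.06, 0.273], [-1, -0.0055, -0.004, 0.06, 0.273]])

```text
clock: 30.38
tcp_pos: [0.5263, -0.1914, 0.0834]
tool_rot: [-0.138, -3.136, -0.002]
ft_force: [0.7, -0.6, -0.3]
grip_width: 0.444
grasp_force: 71.1
```

Run:
```python
from h import *
c=wcap();p=c["p"];print(p,sense()["grip_width"])
e=np.array([.9954,-.0958]);n=np.array([.0958,.9954])
rel=lambda q:np.round([(q[:2]-p[:2])@e*1e3,(q[:2]-p[:2])@n*1e3],1)
for k in blobs(c["img"],(10,100,50),(30,255,255),100,(200,110,340,200)):
    q,s,a=rect(k,lambda u,v:won(c,u,v,.055));print("brass",cv2.boundingRect(k),q,s,a,rel(q))
zt=p[2]+.012
f=lambda x,y,z:won(c,140+x/2.2,130+y/2.2,z)
for nm,x,y in(("tl",206,200),("tr",401,204),("bl",217,450),("br",387,450),("h tl",233,227),("h tr",372,227),("h bl",242,435),("h br",362,434)):
    q=f(x,y,zt);print(nm,rel(q))
go(.5275,-.1937,.09,84.6)
cv2.imwrite("pics/w9.png",cv2.resize(c["img"][110:380,140:440],None,fx=2.2,fy=2.2,interpolation=cv2.INTER_CUBIC))
```

```text
[ 0.52632638 -0.19139517  0.083421  ] 0.4436483547640737
brass (243, 167, 66, 11) [ 0.4822 -0.1896] [34.9  5.5] 85.0 [-44.1  -2.4]
brass (200, 110, 34, 27) [ 0.453  -0.2181] [17.8 13.9] 83.2 [-70.4 -33.6]
tl [-30.7 -20. ]
tr [-30.2  17.9]
bl [ 31.2 -20.5]
br [30.8 18.9]
h tl [-25.1 -14.8]
h tr [-25.4  12.5]
h bl [ 26.4 -14.5]
h br [25.8 12.8]
shift [-0.0005 -0.0019 -0.0055] turn rad 0.007 head now 85.0
```

View pics/w9.png

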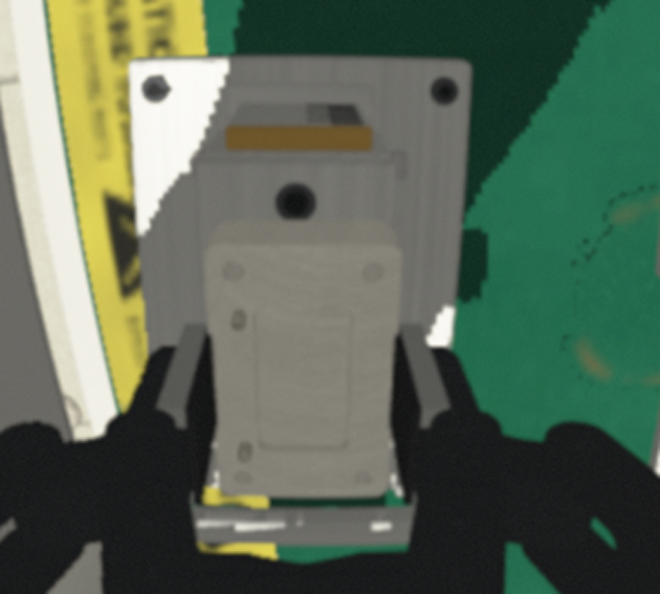

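Emit:
jog_arm(rows=[[-1, -0.001, -0.0015, 0, 0.007], [-1, -0.001, -0.0015, 0.006, 0.007], [-1, -0.001, -0.0015, 0.012, 0.007], [-1, -0.001, -0.0015, 0.017, 0.007], [-1, -0.001, -0.0015, 0.02, 0.007], [-1, -0.001, -0.0015, 0.02, 0.007], [-1, -0.001, -0.0015, 0.02, 0.007]])

```text
clock: 31.02
tcp_pos: [0.5277, -0.1933, 0.0638]
tool_rot: [-0.149, -3.137, -0.001]
ft_force: [-0.8, 0.2, -0.3]
grip_width: 0.442
grasp_force: 71.1
```

Emit:
jog_arm(rows=[[-1, 0, 0, 0.0015, 0], [-1, 0, 0, 0.0015, 0], [-1, 0, 0, 0.0015, 0], [-1, 0, 0, 0.0015, 0]])

```text
clock: 31.35
tcp_pos: [0.5281, -0.1935, 0.0629]
tool_rot: [0.149, 3.138, -0.0]
ft_force: [0.3, -0.4, -1.0]
grip_width: 0.442
grasp_force: 71.1
```

Emit:
jog_arm(rows=[[-1, 0, 0, 0.0015, 0], [-1, 0, 0, 0.0015, 0], [-1, 0, 0, 0.0015, 0], [-1, 0, 0, 0.0015, 0]])

```text
clock: 31.68
tcp_pos: [0.528, -0.1934, 0.0612]
tool_rot: [-0.149, -3.138, -0.0]
ft_force: [0.1, 0.1, -2.2]
grip_width: 0.444
grasp_force: 71.1
```

Emit:
jog_arm(rows=[[-1, 0, 0, 0.0015, 0], [-1, 0, 0, 0.0015, 0], [-1, 0, 0, 0.0015, 0], [-1, 0, 0, 0.0015, 0]])

```text
clock: 32.02
tcp_pos: [0.5282, -0.1935, 0.0606]
tool_rot: [0.149, 3.137, -0.001]
ft_force: [-1.5, 1.4, 6.0]
grip_width: 0.446
grasp_force: 71.8
```

Emit:
jog_arm(rows=[[-1, 0, 0, 0.001, 0], [-1, 0, 0, 0.001, 0], [-1, 0, 0, 0.001, 0], [-1, 0, 0, 0.001, 0]])

```text
clock: 32.35
tcp_pos: [0.5282, -0.1935, 0.0606]
tool_rot: [0.149, 3.137, -0.001]
ft_force: [-4.0, 1.3, 12.2]
grip_width: 0.445
grasp_force: 72.6
```

Seated. Release and rise, then check by numbers.

Emit:
jog_arm(rows=[[-0.2, 0, 0, -0.001, 0], [0.1, 0, 0, -0.001, 0], [0.1, 0, 0, -0.002, 0], [0.1, 0, 0, -0.006, 0], [0.1, 0, 0, -0.02, 0], [0.1, 0, 0, -0.05, 0], [0.1, 0, 0, -0.08, 0], [0.1, 0, 0, -0.08, 0], [0.1, 0, 0, -0.08, 0]])

```text
clock: 33.1
tcp_pos: [0.5296, -0.1943, 0.1409]
tool_rot: [0.149, 3.134, -0.003]
ft_force: [0.1, 0.3, -0.5]
grip_width: 0.547
grasp_force: 0.0
```

Run:
```python
from h import *
c=wcap();p=c["p"];print(p)
for k in blobs(c["img"],(10,100,50),(30,255,255),80,(240,110,320,320)):
    q,s,a=rect(k,lambda u,v:won(c,u,v,.055));print("brass",cv2.boundingRect(k),q,s,a)
m=cv2.cvtColor(c["img"],cv2.COLOR_BGR2LAB);print(m[220,277],m[175,277],m[180,262])
# carrier: differs in hue (b*) from bare aluminium
d=m[...,2].astype(int);print([int(d[v,277]) for v in range(150,290,5)],[int(d[215,u]) for u in range(230,330,5)])
g=m[...,0].astype(int);print([int(g[v,290]) for v in range(150,290,5)],[int(g[215,u]) for u in range(230,330,5)])
go(.638,-.2,.3,-5.4)
```

```text
[ 0.52957951 -0.19429247  0.14089703]
brass (250, 307, 20, 12) [ 0.616  -0.2191] [16.7 11.9] 85.5
brass (258, 264, 44, 6) [ 0.5726 -0.1979] [34.1  4.6] 84.7
brass (255, 146, 50, 9) [ 0.4817 -0.1895] [34.5  5.7] 85.1
[135 127 134] [126 127 134] [139 127 134]
[156, 136, 131, 131, 129, 134, 134, 134, 133, 134, 134, 134, 134, 134, 134, 134, 134, 134, 134, 134, 133, 134, 134, 155, 141, 131, 131, 131] [131, 131, 130, 131, 133, 134, 134, 133, 134, 134, 133, 133, 134, 134, 134, 134, 131, 131, 131, 130]
[96, 104, 120, 124, 124, 126, 140, 138, 135, 134, 135, 135, 136, 135, 136, 137, 136, 135, 135, 129, 137, 136, 138, 90, 103, 116, 116, 114] [119, 117, 116, 116, 127, 138, 136, 133, 134, 134, 136, 136, 135, 135, 136, 138, 119, 117, 116, 117]
shift [-0.1099  0.004  -0.1606] turn rad 1.57 head now 84.6
```

Emit:
jog_arm(rows=[[0.1, 0, 0, -0.04, 0.12], [0.1, 0, 0, -0.08, 0.24], [0.1, 0, 0, -0.12, 0.36], [0.1, 0, 0, -0.165, 0.48], [0.1, -0.02, 0.001, -0.165, 0.6], [0.1, -0.04, 0.002, -0.165, 0.72], [0.1, -0.06, 0.003, -0.165, 0.84], [0.1, -0.08, 0.004, -0.165, 0.96], [0.1, -0.1, 0.004, -0.165, 1.08], [0.1, -0.11, 0.004, -0.165, 1.2]])

```text
clock: 33.98
tcp_pos: [0.6392, -0.1998, 0.3007]
tool_rot: [-1.9, -2.498, 0.001]
ft_force: [0.1, 0.5, -0.4]
grip_width: 0.55
grasp_force: 0.0
```

Run:
```python
from h import *
go(.638,-.2,.3,-5.4)
# carrier on stack seen by top camera, now unobstructed?
t=capture("top");N=(.5272,-.1936,.071);print("pred px",pix(t,N))
w=t["img"][int(pix(t,N)[1])-28:int(pix(t,N)[1])+28,370:412]
g=cv2.cvtColor(w,cv2.COLOR_BGR2GRAY);print(g[::4,::3])
```

```text
shift [ 0.0001 -0.0013  0.0007] turn rad 0.365 head now 15.5
pred px [392.69837959 236.93479083]
[[ 83  84  88  84  88  84  88  89  84  83  79  78  79  86]
 [ 84  86  91  85  89  87  90  90  89  86  85  88 114  86]
 [ 86  86  87  87  89  75  82  88  90  87 225 224 188 210]
 [ 89  88  89  80  80  81  71  67  67  65 227 234 232 188]
 [ 86  84  84  73  89 100 100 105 103 102  90 236 234 123]
 [ 87  78  80  74  89 102 103 102 103 105  99 233 212  41]
 [ 86  87  77  76  86 105 107 104 105  98 232 229  60  47]
 [ 88  87  77  79  85 104 104 105 105  99 248 124  43  48]
 [ 86  86  74  77  85 104 105 103 103 137 240  40  47  47]
 [ 85  83  75  87  84 104 103 105  98 197  62  45  43  44]
 [ 85  84  74  88  85  98 108 107 173 146  46  45  45  45]
 [ 78  81  72  90  93  92  38 110 168  43  44  47  46  69]
 [ 87  82  82  73  70  71  74 112  54  47  46  46  41 162]
 [ 87  84  87  61  50  75  86  63  44  45  49  44 128 128]]
```

Emit:
jog_arm(rows=[[0.0, 0, -0.001, 0, 0.12], [0.0, 0, -0.001, 0, 0.24], [0.0, 0, -0.001, 0, 0.365], [0.0, 0, -0.001, 0, 0.365], [0.0, 0, -0.001, 0.02, 0.365], [0.0, 0, -0.001, 0.04, 0.365], [0.0, 0, -0.001, 0.06, 0.365], [0.0, 0, -0.001, 0.075, 0.365], [0.0, 0, -0.001, 0.082, 0.365], [0.0, 0, -0.001, 0.082, 0.365]], grip_force=25)

```text
clock: 34.87
tcp_pos: [0.6354, -0.1996, 0.2189]
tool_rot: [-2.311, -2.121, 0.003]
ft_force: [-0.6, 0.6, -0.3]
grip_width: 0.499
grasp_force: 0.0
```

Emit:
jog_arm(rows=[[-1, 0, 0, 0, 0], [-1, 0, 0, 0, 0], [-1, 0, 0, 0, 0], [-1, 0, 0, 0, 0], [-1, 0, 0, 0, 0], [-1, 0, 0, 0, 0], [-1, 0, 0, 0, 0], [-1, 0, 0, 0, 0]])

```text
clock: 35.53
tcp_pos: [0.6381, -0.2005, 0.2234]
tool_rot: [2.315, 2.118, 0.003]
ft_force: [2.9, 0.5, 5.8]
grip_width: 0.127
grasp_force: 25.3
```

Run:
```python
import numpy as np
A=np.linspace(1.773,-.01,22)
P=np.c_[-.152*(np.cos(A)-np.cos(A[0])),-.152*(np.sin(A)-np.sin(A[0]))]
for i in (0,8,16):
    print([[-1,0]+[round(v,4) for v in q-P[i]]+[0] for q in P[i+1:i+9]])
```

```text
[[-1, 0, np.float64(-0.0127), np.float64(-0.0021), 0], [-1, 0, np.float64(-0.0256), np.float64(-0.003), 0], [-1, 0, np.float64(-0.0385), np.float64(-0.0029), 0], [-1, 0, np.float64(-0.0513), np.float64(-0.0017), 0], [-1, 0, np.float64(-0.064), np.float64(0.0006), 0], [-1, 0, np.float64(-0.0765), np.float64(0.004), 0], [-1, 0, np.float64(-0.0886), np.float64(0.0084), 0], [-1, 0, np.float64(-0.1003), np.float64(0.0139), 0]]
[[-1, 0, np.float64(-0.0112), np.float64(0.0064), 0], [-1, 0, np.float64(-0.0218), np.float64(0.0137), 0], [-1, 0, np.float64(-0.0318), np.float64(0.0219), 0], [-1, 0, np.float64(-0.041), np.float64(0.031), 0], [-1, 0, np.float64(-0.0494), np.float64(0.0407), 0], [-1, 0, np.float64(-0.057), np.float64(0.0512), 0], [-1, 0, np.float64(-0.0636), np.float64(0.0622), 0], [-1, 0, np.float64(-0.0693), np.float64(0.0738), 0]]
[[-1, 0, np.float64(-0.0047), np.float64(0.012), 0], [-1, 0, np.float64(-0.0083), np.float64(0.0244), 0], [-1, 0, np.float64(-0.0109), np.float64(0.037), 0], [-1, 0, np.float64(-0.0124), np.float64(0.0498), 0], [-1, 0, np.float64(-0.0129), np.float64(0.0627), 0]]
```

Emit:
jog_arm(rows=[[-1, 0, -0.0127, -0.0021, 0], [-1, 0, -0.0256, -0.003, 0], [-1, 0, -0.0385, -0.0029, 0], [-1, 0, -0.0513, -0.0017, 0], [-1, 0, -0.064, 0.0006, 0], [-1, 0, -0.0765, 0.004, 0], [-1, 0, -0.0886, 0.0084, 0], [-1, 0, -0.1003, 0.0139, 0]])

```text
clock: 36.2
tcp_pos: [0.5374, -0.1911, 0.2085]
tool_rot: [2.316, 2.12, 0.003]
ft_force: [2.6, 0.9, 4.2]
grip_width: 0.129
grasp_force: 25.7
```

Emit:
jog_arm(rows=[[-1, 0, -0.0112, 0.0064, 0], [-1, 0, -0.0218, 0.0137, 0], [-1, 0, -0.0318, 0.0219, 0], [-1, 0, -0.041, 0.031, 0], [-1, 0, -0.0494, 0.0407, 0], [-1, 0, -0.057, 0.0512, 0], [-1, 0, -0.0636, 0.0622, 0], [-1, 0, -0.0693, 0.0738, 0]])

```text
clock: 36.87
tcp_pos: [0.4684, -0.1849, 0.1343]
tool_rot: [2.317, 2.12, 0.003]
ft_force: [3.5, 1.2, 2.0]
grip_width: 0.124
grasp_force: 25.1
```

Emit:
jog_arm(rows=[[-1, 0, -0.0025, 0.006, 0], [-1, 0, -0.0047, 0.012, 0], [-1, 0, -0.0066, 0.018, 0], [-1, 0, -0.0083, 0.0244, 0], [-1, 0, -0.0097, 0.031, 0], [-1, 0, -0.0109, 0.037, 0], [-1, 0, -0.0117, 0.0435, 0], [-1, 0, -0.0124, 0.05, 0], [-1, 0, -0.0124, 0.05, 0]])

```text
clock: 37.62
tcp_pos: [0.4562, -0.1839, 0.0828]
tool_rot: [2.318, 2.12, 0.002]
ft_force: [7.1, 1.3, -2.1]
grip_width: 0.126
grasp_force: 24.3
```

Emit:
jog_arm(rows=[[-1, 0, 0, 0.004, 0], [-1, 0, 0, 0.008, 0], [-1, 0, 0, 0.008, 0], [-1, 0, 0, 0.008, 0]])

```text
clock: 37.95
tcp_pos: [0.456, -0.184, 0.0755]
tool_rot: [2.318, 2.12, 0.001]
ft_force: [5.9, 1.5, -1.2]
grip_width: 0.128
grasp_force: 24.7
```

Emit:
jog_arm(rows=[[-1, 0, 0, 0.003, 0], [-1, 0, 0, 0.005, 0], [-1, 0, 0, 0.005, 0], [-1, 0, 0, 0.005, 0]])

```text
clock: 38.28
tcp_pos: [0.4561, -0.1845, 0.0737]
tool_rot: [2.316, 2.119, 0.0]
ft_force: [-3.2, 4.5, 25.4]
grip_width: 0.125
grasp_force: 27.8
```

Emit:
jog_arm(rows=[[-1, 0, 0, 0.002, 0], [-1, 0, 0, 0.004, 0], [-1, 0, 0, 0.004, 0], [-1, 0, 0, 0.004, 0]])

```text
clock: 38.62
tcp_pos: [0.4561, -0.1852, 0.0707]
tool_rot: [2.315, 2.117, -0.002]
ft_force: [-6.9, 4.7, 34.0]
grip_width: 0.125
grasp_force: 30.1
```

Emit:
jog_arm(rows=[[-1, 0, 0, -0.003, 0], [-0.3, 0, 0, -0.003, 0], [-0.1, 0, 0, -0.003, 0], [-0.1, 0, 0, -0.003, 0], [-0.1, 0, 0, -0.02, 0], [-0.1, 0, 0, -0.045, 0], [-1, 0, 0, -0.06, 0], [-1, 0, 0, -0.06, 0], [-1, 0, 0, -0.06, 0], [-1, 0, 0, -0.06, 0]])

```text
clock: 39.45
tcp_pos: [0.4547, -0.1835, 0.1256]
tool_rot: [-2.316, -2.119, 0.001]
ft_force: [0.1, -0.2, -0.2]
grip_width: 0.001
grasp_force: 0.0
```

Emit:
jog_arm(rows=[[-1, 0, 0, 0, 0], [-1, 0, 0, 0, 0], [-1, 0, 0, 0.01, 0], [-1, 0, 0, 0.02, 0], [-1, 0, 0, 0.03, 0], [-1, 0, 0, 0.035, 0], [-1, 0, 0, 0.035, 0], [-1, 0, 0, 0.035, 0]])

```text
clock: 40.12
tcp_pos: [0.4552, -0.1837, 0.0911]
tool_rot: [-2.317, -2.119, 0.0]
ft_force: [0.1, -0.9, -0.1]
grip_width: -0.002
grasp_force: 0.0
```

Emit:
jog_arm(rows=[[-1, 0, 0, 0.002, 0], [-1, 0, 0, 0.003, 0], [-1, 0, 0, 0.004, 0], [-1, 0, 0, 0.004, 0]])

```text
clock: 40.45
tcp_pos: [0.4558, -0.184, 0.0896]
tool_rot: [2.317, 2.12, 0.0]
ft_force: [-3.7, 1.8, 14.2]
grip_width: 0.0
grasp_force: 7.0
```

Run:
```python
from h import *
s=sense();print(s["tcp_pos"],s["ft_force"])
```

```text
[ 0.45582324 -0.18404313  0.08961941] [-3.73432525  1.81936319 14.24676735]
```

Emit:
jog_arm(rows=[[-1, 0, 0, -0.02, 0], [-1, 0, 0, -0.05, 0], [-1, 0, -0.03, -0.09, 0], [-1, 0, -0.06, -0.13, 0], [-1, 0, -0.06, -0.15, 0], [-1, 0, -0.06, -0.15, 0], [-1, 0, -0.06, -0.15, 0]])

```text
clock: 41.03
tcp_pos: [0.3967, -0.1795, 0.2402]
tool_rot: [2.315, 2.116, 0.002]
ft_force: [0.8, -0.5, -0.7]
grip_width: 0.001
grasp_force: 0.0
```

Run:
```python
from h import *
print(sense()["ft_force"],sense()["tcp_pos"])
t=capture("top")
for k in blobs(t["img"],(0,0,150),(179,60,255),150,(300,180,420,320)): print(cv2.boundingRect(k),rect(k,lambda u,v:on(t,u,v,.009)))
c=wcap()
for k in blobs(c["img"],(10,100,50),(30,255,255),60,(240,100,520,320)):
    q,s,a=rect(k,lambda u,v:won(c,u,v,.055));print("brass",cv2.boundingRect(k),q,s,a)
print(job.sign_off())
```

```text
[ 0.81740648 -0.47427281 -0.67104116] [ 0.39674244 -0.17951224  0.2402211 ]
(310, 227, 22, 35) (array([ 0.5109, -0.0376]), array([81.2, 50.2]), 1.7)
(361, 199, 13, 65) (array([ 0.5488, -0.1487]), array([158.1,  16.5]), -5.9)
(372, 196, 42, 73) (array([ 0.547 , -0.2091]), array([175.3,  90. ]), -5.3)
(307, 184, 22, 33) (array([ 0.6183, -0.0268]), array([80.8, 49.4]), -0.9)
(415, 180, 5, 87) (array([ 0.5762, -0.2681]), array([211.4,   9.8]), -0.8)
brass (461, 189, 10, 25) [ 0.6162 -0.2157] [29.5 11.6] 85.5
brass (474, 185, 46, 37) [ 0.6711 -0.2218] [78.3 42.8] -0.1
brass (432, 173, 7, 32) [ 0.573  -0.1978] [35.9  5.5] 86.7
brass (354, 170, 8, 34) [ 0.4812 -0.1889] [35.8  6.8] 86.8
brass (240, 100, 94, 147) [ 0.409  -0.1733] [155.8  99.6] 83.4
the job is handed in; nothing more can be done
None
```

The job is handed in: two thick plates and one thin make the stack, the carrier lies on it, the frame is down on its stop (bar top felt at 90 mm), and two thin plates were left on the bench clear of the clamp. I did not re-measure the carrier or the pad's compression after closing, the hand-in returned no verdict, and I viewed 16 pictures against the limit of 14.

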